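# Bring the pendant pad from under the gift boxes to the display ledge

## Robot

A 7-joint arm with a two-finger parallel gripper is mounted at the origin on the work surface. World frame = base frame: x ahead of the robot, y to its left, z up, the work surface at z = 0. Lengths are in m, angles in rad, forces in N, time in s.
With the tool pointing down it reaches from about 0.35 to 0.9 m from the base axis. Payload 7.2 kg.
Tool frame: the origin (TCP) lies at the very end of the fingers, on their centre line; the grasp point (between the pads) lies 19 mm behind it; z points along the fingers, y is the direction in which the jaws open and shut (so a half turn about z gives the same grasp; the last joint's range is limited). The gripper opens to 88 mm and grips with 3 to 60 N. Pads are 20 mm wide; open, the fingers measure 115 mm over their backs; the gripper's body (75 mm by 178 mm) begins 61 mm behind the grasp point.
Start: joints at [1.186, 0.411, -0.013, 1.596, 0.006, 1.134, -0.082], TCP at [0.195, -0.594, 0.223] pointing down, gripper open.
Joint ranges: [-2.95, 2.95], [-0.29, 1.99], [-1.47, 1.44], [0.14, 2.54], [-1.03, 4.17], [0.13, 1.85], [-2.86, 2.86]. Speed limits (rad/s): [2.39, 2.39, 3.01, 3.01, 3.14, 3.14, 3.14].

## Interface

Orientations are given as a rotation vector (axis times angle).
In Python, from workcell import status, cams, order gives the robot as it stands.
- The arm moves only by the tool jog_arm, never from a script. Its argument "targets" is a list of rows, each a list of 7 numbers: the finger opening in mm, from 0 to 87.8, then the shift along the tool's x, y, z in mm, then the turn, a rotation vector about the tool's x, y, z in degrees. In form: [[claw, x, y, z, wx, wy, wz], ...]. A call has exactly 10 rows; each row is the pose to reach, as a shift and turn from the pose commanded when the call began, along the tool's axes at that moment; what a row does not reach only later rows make up. A row lasts 1/10 s, in which the tool goes at most 50 mm and 8.59 degrees, less where a joint would pass 70% of its speed; a pose out of reach is approached as far as the arm can. A call with a gripper value outside its range is refused whole. The fingers move at their own pace and stop on an object; the grip force is fixed at half the most. Time passes only in rows, so rows that repeat a pose let the fingers close, or fill a call up. It gives the time, the measured TCP pose, the force and the opening at its end, in the units of the state.
- status.sense(): the state, without advancing time (a new reading comes with each control period).
- cams.read_camera(name): name is "scene" or "side" or "wrist"; returns the picture (420x560x3 uint8, red, green, blue); there is no depth.
- cams.get_calibration(name): a dict with "camera_matrix" (3x3 intrinsics, pixels), "pose" (4x4, takes a point from camera to world coordinates). Camera axes: x right, y down, z forward; pixel columns grow to the right and rows downward; lengths in m; the calibration is good to about 2 mm. The wrist camera is an equidistant fisheye: a pixel r from the principal point sees the ray r / f radians off the axis. A picture is of the moment at which its call begins: read the wrist's pose just before it. get_calibration takes no time and is no camera call; for the wrist camera it gives the pose at the moment of the call.
- order.hand_in(): hands the job in, once; it reports no verdict.
Trained networks look in the newest picture that a camera, given by its name, has taken for a name from the list of things; names that differ only in an ending like _2 or _b are one class to them, and where a whole thing is asked for, a point or a joint stands for the part that bears it (a point fixed in the world has none). Each returns a list of dicts, best first, with "conf" (0 to 1); they miss things now and then, are a little off and sometimes report something else, mostly with a low value. They report only what shows in the picture. A call takes as long as a camera call. They do not tell look-alikes from the thing itself.
- cams.trace(camera, query): "mask" (420x560 bool, what is visible of it).
- cams.pinpoint(camera, query): "location" ([x, y, z] in m, in the coordinates of the camera as it stood for that picture, good to about 4 mm: a listed point, or the origin of a listed thing).
The state is a dict: "time_s": time; "q": joint angles; "qvel": joint speeds; "effort": joint torques, N m; "ee_pos": TCP position; "tcp_rot": TCP orientation; "wrist_force": force on the tool from outside, world axes, zero at the start; "moment": the same for the moment, N m; "gripper_width": finger opening in m.
Only numpy, scipy, OpenCV 4.12 (cv2) and the standard library are available. Lean on these libraries where they do the work, as an engineer would, in place of code of your own. Each camera call takes 0.05 s, during which the arm holds its last target.

## Task

Slide the pendant pad out from under the stack of gift boxes without toppling or lifting them; the boxes must stay stacked and upright in their stock tray. Then stand the pad in the empty bay of the sloping display ledge, the one with the white price ticket, fully down in the bay and leaning flat against the board, jewels facing out and the purple end at the bottom. Let go of it, and do not knock about the other things on the counter or the two small earring cards on the ledge.

Things in the scene. Friction and masses are not known exactly. Their poses are not given: they have to be found in the camera images.
- pad_mid (a point): Centre of the pendant pad: flat, 140 x 64 x 12 mm, cream frame, dark face with a red pendant and green earrings, about 70 g, loose. x runs along its length from the purple end (bottom when displayed) to the cream end (top); z out of its face. At the start flat on the tray's floor, face up, under the boxes, the purple end sticking out 36 to 48 mm through the tray's notch.
- tray: Black stock tray of smooth lacquer, fixed, origin under its centre. Floor 3 mm thick, inside 104 (x) x 124 mm (y), walls 4 mm. Front towards -x: a wall 31 mm high, outer face at x = -56 mm, with a notch from its top to the floor, y = -44 to +44 mm: it holds the boxes back but lets the pad through. Other walls 26 mm high. The pad lies along the tray's x.
- box_low_mid (a point): Centre of the lowest gift box, wine red, 90 (x) x 116 (y) x 34 mm high, 70 g, lying loose on the pad inside the tray walls. When the pad is gone it sinks 12 mm to the tray's floor.
- box_mid_mid (a point): Centre of the middle gift box, cream, 78 x 100 x 28 mm high, 50 g, loose on the wine-red one.
- box_top_mid (a point): Centre of the top gift box, teal, 52 x 52 x 36 mm high, 40 g, loose on the cream one; the top of the stack is 113 mm over the counter at the start.
- ledge: Black display ledge, fixed, origin under its centre, base 120 x 246 mm. Faces +x, away from the robot: a 120 mm board sloping at 45 deg, top edge 107 mm high at x = -37 mm; a 26 mm deep shelf at right angles to it meets it at x = 48, z = 22 mm. Dividers 6 mm thick at y = -120, -40, 40, 120, 50 mm up the slope and 24 mm out of it, make three bays 74 mm wide: no finger fits beside a pad there.
- bay (a point): Where the pad's centre lies when it is properly in the empty bay (white price ticket on its shelf edge; any of the three): 70 mm up the slope from the shelf, 6 mm out of the board. Axes of the ledge: y along it, z up; the board's outward normal is (0.707, 0, 0.707), up the slope is (-0.707, 0, 0.707).
- card_a_mid (a point): Centre of a small earring card, purple frame, 56 mm long up the slope x 64 wide x 12 mm thick, 40 g, standing loose in another bay of the ledge. Axes as the ledge's.
- card_b_mid (a point): Centre of the other small earring card, black frame, same size, standing loose in another bay. Axes as the ledge's.
- ring_box_mid (a point): Centre of a closed navy ring box, 50 x 50 x 38 mm high, 60 g, loose on the counter.
- bangle: Gold bangle lying flat and loose on the counter, 68 mm outer diameter, 10 mm high; origin at the centre of its underside.
- calculator: Grey calculator lying loose on the counter, 145 (x) x 85 (y) x 18 mm high; origin at the centre of its underside.
- dish: White ceramic dish, 90 mm wide, 32 mm high, loose on the counter; origin at the centre of its underside.
- tall_box_mid (a point): Centre of a tall closed bangle box, plum with gold bands, 60 x 60 x 130 mm high, 0.22 kg, standing loose on the counter; easily knocked over.
There are look-alikes about, which are no part of the job. Leave any green or orange look-alike of the tray alone.

How it is judged:
On the way:
1. the pad is clear of the tray, and the three boxes stand stacked and upright in the tray ((x of pad_mid in the frame of tray below -0.128 m or horizontal distance between pad_mid and tray above 0.16 m) and horizontal distance between box_low_mid and tray below 0.02 m and horizontal distance between box_mid_mid and box_low_mid below 0.03 m and horizontal distance between box_top_mid and box_mid_mid below 0.035 m and angle between box_low_mid's own z axis and vertical below 0.12 rad and angle between each of box_mid_mid, box_top_mid's own z axis and vertical below 0.15 rad), for 0.2 s.
At the end, for the whole second after the job is handed in: The pad stands in the ticketed bay: centre within 11 mm of its place, slope 45 deg within 0.1 rad, face out, purple end down, square within 0.12 rad, at rest. Gift boxes flat (0.12 to 0.15 rad), the lowest on the tray's floor within 20 mm of its centre, the others centred within 30 and 35 mm (distance between pad_mid and bay below 0.011 m and angle between pad_mid's own z axis and vertical between 0.685 and 0.885 rad and angle between pad_mid's own x axis and vertical below 0.9 rad and angle between the y axis of pad_mid and the y axis of bay, either way round below 0.12 rad and linear speed of pad below 0.02 m/s and horizontal distance between box_low_mid and tray below 0.02 m and horizontal distance between box_mid_mid and box_low_mid below 0.03 m and horizontal distance between box_top_mid and box_mid_mid below 0.035 m and height (world z) of box_low_mid below 0.026 m and angle between box_low_mid's own z axis and vertical below 0.12 rad and angle between each of box_mid_mid, box_top_mid's own z axis and vertical below 0.15 rad); the robot touches nothing.
It fails at once if a gift box topples (tilts more than 40 degrees) (angle between any of box_low_mid, box_mid_mid, box_top_mid's own z axis and vertical above 0.7 rad).
It fails at once if a gift box is lifted off the stack (its centre rises 25 mm or more above its height at the start) (height (world z) of box_low_mid above 0.057 m or height (world z) of box_mid_mid above 0.088 m or height (world z) of box_top_mid above 0.12 m).
It fails at once if an earring card is moved more than 20 mm (distance of any of card_a_mid, card_b_mid from where it was at the start of the episode above 0.02 m).
It fails at once if another thing on the counter is moved more than 30 mm (distance of any of ring_box_mid, bangle, calculator, dish, tall_box_mid from where it was at the start of the episode above 0.03 m).
It also fails if it takes over 54 s, if anything falls off the work surface, if the arm or the gripper's body presses on something with over 40 N, if the wrist force passes 120 N, or if a joint passes its speed limit or range.

## Working session

There is one attempt and no reset: what is moved stays moved. The work goes in short steps, Python scripts to look and compute and a tool call to move; the robot and the scene stay as the last step left them, time stands still between calls to the robot, and variables do not carry over. Pictures are saved under pics/ and viewed, and the job is handed in when it is done.

Besides the shell and the picture viewer there is one more tool, called after "Request:" by a JSON object that holds its "op" and its "data", one argument or row to a line. jog_arm: Moves the arm, as the interface text tells. Its arguments: {"type":"object","properties":{"targets":{"type":"array"}},"required":["targets"]}

```bash
ls; mkdir -p pics; cat > h.py <<'E'
import numpy as np, cv2
from scipy.spatial.transform import Rotation as R
from workcell import status, cams, order
def save(cam,name):
    im=cams.read_camera(cam); cv2.imwrite('pics/'+name,cv2.cvtColor(im,cv2.COLOR_RGB2BGR)); return im
def pin(cam,q):
    T=np.array(cams.get_calibration(cam)['pose']); r=cams.pinpoint(cam,q)
    return [(round(d['conf'],2),np.round((T@np.r_[d['location'],1])[:3],4)) for d in r]
E
python3 - <<'E'
from h import *
s=status.sense();print(s)
for c in ['scene','side','wrist']:
    k=cams.get_calibration(c);print(c,np.round(k['camera_matrix'],1).tolist(),np.round(k['pose'],3).tolist())
    save(c,c+'0.png')
    if c!='wrist':
        for q in ['pad_mid','tray','box_low_mid','box_mid_mid','box_top_mid','ledge','bay','card_a_mid','card_b_mid','ring_box_mid','bangle','calculator','dish','tall_box_mid']:
            print(q,pin(c,q)[:3])
E
```

```text
pics
{'time_s': 0.0, 'q': array([ 1.18582693,  0.41187585, -0.01273548,  1.59705913,  0.00564419,
        1.13428264, -0.08218897]), 'qvel': array([-0.000331  , -0.00049479,  0.00228412, -0.00088711,  0.00039627,
        0.00048449,  0.00027152]), 'effort': array([-7.45186321e-05, -5.87957525e+01,  6.41547460e-01, -2.91084248e+01,
       -5.38245868e-02,  1.79404404e-02,  1.76025314e-04]), 'ee_pos': array([ 0.19448662, -0.59343297,  0.22181777]), 'tcp_rot': array([-3.10073054e+00, -4.95377286e-01,  6.14176670e-04]), 'wrist_force': array([ 0.71115096, -0.50213686,  0.00204136]), 'moment': array([-0.0059902 ,  0.01845881,  0.07857177]), 'gripper_width': 0.08801269510255653}
scene [[418.2, 0.0, 276.2], [0.0, 418.2, 208.7], [0.0, 0.0, 1.0]] [[0.346, 0.556, -0.756, 1.426], [0.938, -0.204, 0.279, -0.333], [0.001, -0.806, -0.592, 0.852], [0.0, 0.0, 0.0, 1.0]]
pad_mid [(0.72, array([0.5353, 0.2801, 0.0114]))]
tray [(0.96, array([0.2588, 0.4657, 0.0022])), (0.88, array([ 5.448e-01,  3.030e-01, -5.000e-04])), (0.8, array([ 2.740e-01,  2.463e-01, -2.000e-04]))]
box_low_mid [(0.71, array([0.5424
[... 1364 characters left out ...]
8])), (0.47, array([0.5513, 0.3012, 0.002 ]))]
bay []
card_a_mid [(0.81, array([ 0.6243, -0.2005,  0.0468]))]
card_b_mid []
ring_box_mid [(0.66, array([ 0.4184, -0.2396,  0.017 ])), (0.25, array([0.5469, 0.2955, 0.0672]))]
bangle [(0.48, array([ 0.4326, -0.1369,  0.0034]))]
calculator [(0.78, array([ 0.4226, -0.355 ,  0.0033])), (0.66, array([ 0.404 , -0.035 ,  0.0634]))]
dish [(0.8, array([0.4253, 0.3964, 0.0025])), (0.6, array([0.5578, 0.289 , 0.0961]))]
tall_box_mid [(0.61, array([ 0.4045, -0.0369,  0.0662]))]
wrist [[325.2, 0.0, 282.9], [0.0, 325.2, 211.7], [0.0, 0.0, 1.0]] [[0.312, -0.913, -0.263, 0.266], [-0.95, -0.299, -0.086, -0.57], [0.0, 0.277, -0.961, 0.385], [0.0, 0.0, 0.0, 1.0]]
```

View pics/scene0.png

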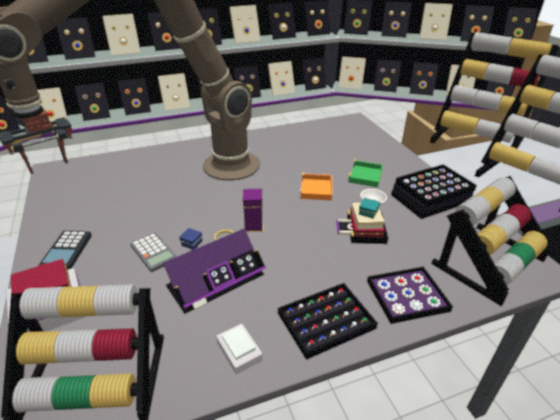

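View pics/side0.png

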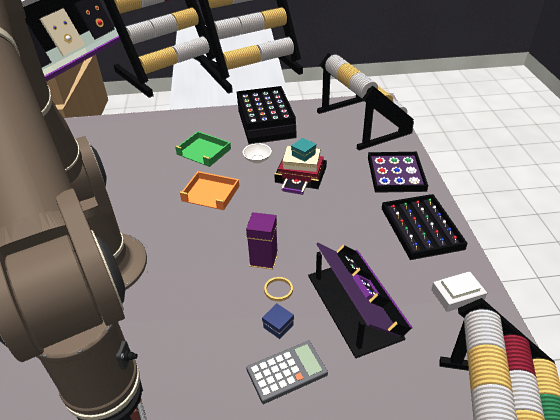

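```bash
python3 - <<'E'
import cv2,numpy as np
a=cv2.imread('pics/side0.png');b=cv2.imread('pics/scene0.png')
f=lambda im,x,y,w,h,s:cv2.resize(im[y:y+h,x:x+w],None,fx=s,fy=s,interpolation=cv2.INTER_CUBIC)
cv2.imwrite('pics/c1.png',np.hstack([f(a,265,130,70,75,5.7),f(b,330,180,70,75,5.7)]))
cv2.imwrite('pics/c2.png',np.hstack([f(a,300,230,120,130,3.3),f(b,160,220,120,130,3.3)]))
E
```

```text
(no output)
```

View pics/c1.png

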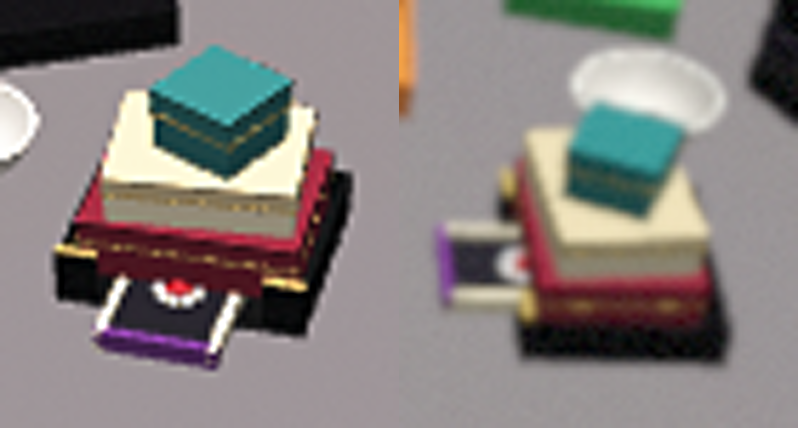

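View pics/c2.png

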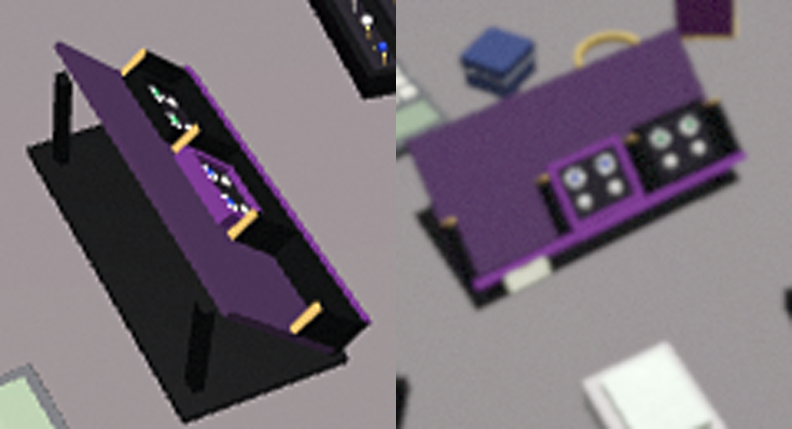

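View pics/wrist0.png

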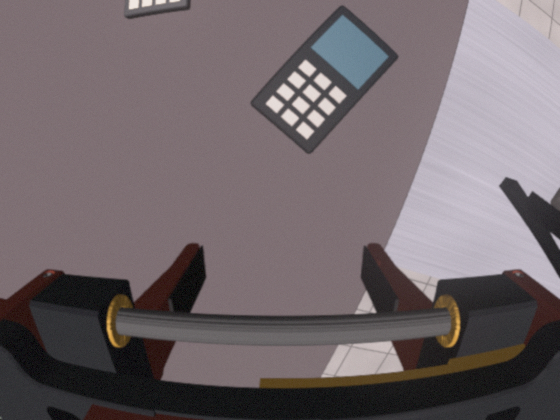

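```bash
cat >> h.py <<'E'
def Rt(az,tilt=0):
    "tool x at azimuth az deg (horizontal part), tool z down; tilt>0: tool z leans toward tool +x horizontal"
    a=np.deg2rad(az); x=np.array([np.cos(a),np.sin(a),0]); z=np.array([0,0,-1.])
    t=np.deg2rad(tilt); X=np.cos(t)*x-np.sin(t)*z*1; Z=np.cos(t)*z+np.sin(t)*x
    Y=np.cross(Z,X); return np.c_[X,Y,Z]
def plan(pos,Rm=None):
    s=status.sense(); R0=R.from_rotvec(s['tcp_rot']).as_matrix()
    if Rm is None: Rm=R0
    d=R0.T@(np.array(pos)-s['ee_pos'])*1000; w=R.from_matrix(R0.T@Rm).as_rotvec(degrees=True)
    print('t',round(s['time_s'],2),'pos',np.round(s['ee_pos'],4),'shift',np.round(d,1),'turn',np.round(w,2),'grip',round(s['gripper_width'],4))
def st():
    s=status.sense(); M=R.from_rotvec(s['tcp_rot']).as_matrix()
    print(round(s['time_s'],2),np.round(s['ee_pos'],4),'xaz',np.round(np.degrees(np.arctan2(M[1,0],M[0,0])),1),'z',np.round(M[:,2],3),'q',np.round(s['q'],2),'F',np.round(s['wrist_force'],1),'w',round(s['gripper_width'],4))
E
python3 - <<'E'
from h import *
st(); plan((0.52,-0.25,0.28),Rt(12))
E
```

```text
1.55 [ 0.1947 -0.5939  0.2227] xaz 18.1 z [ 0. -0. -1.] q [ 1.19  0.41 -0.01  1.6   0.01  1.13 -0.08] F [-0.8 -0.1 -0.4] w 0.0878
t 1.55 pos [ 0.1947 -0.5939  0.2227] shift [ 416.2 -225.5  -57.3] turn [ 0.   -0.    6.15] grip 0.0878
```

Request:
{"op": "jog_arm", "data": {
  "targets": [
    [87.8,42,-22,-6,0,0,1],
    [87.8,84,-45,-12,0,0,1],
    [87.8,125,-67,-17,0,0,2],
    [87.8,167,-90,-23,0,0,2],
    [87.8,208,-113,-29,0,0,3],
    [87.8,250,-135,-35,0,0,4],
    [87.8,292,-158,-40,0,0,4],
    [87.8,333,-180,-46,0,0,5],
    [87.8,375,-203,-52,0,0,6],
    [87.8,416,-225,-57,0,0,6]
  ]
}}

```text
time_s: 2.55
ee_pos: [0.5211, -0.2489, 0.2803]
tcp_rot: [3.124, 0.332, 0.001]
wrist_force: [1.1, -0.4, -0.0]
gripper_width: 0.088
```

```bash
python3 - <<'E'
from h import *
st(); save('wrist','w1.png')
for q in ['ledge','bay','card_a_mid','card_b_mid']: print(q,pin('wrist',q)[:2])
plan((0.50,0.16,0.26),Rt(68))
E
```

```text
2.55 [ 0.5211 -0.2489  0.2803] xaz 12.1 z [ 0.001 -0.    -1.   ] q [ 0.53  0.3  -0.22  1.63  0.07  1.22 -1.06] F [ 1.1 -0.4 -0. ] w 0.088
ledge [(0.69, array([ 0.6064, -0.1992,  0.0007]))]
bay []
card_a_mid [(0.97, array([ 0.6245, -0.199 ,  0.048 ]))]
card_b_mid [(0.9, array([ 0.6055, -0.1257,  0.0432]))]
t 2.8 pos [ 0.5195 -0.2509  0.2794] shift [  67.5 -405.8   19.2] turn [-1.000e-02  5.000e-02 -5.584e+01] grip 0.0876
```

View pics/w1.png

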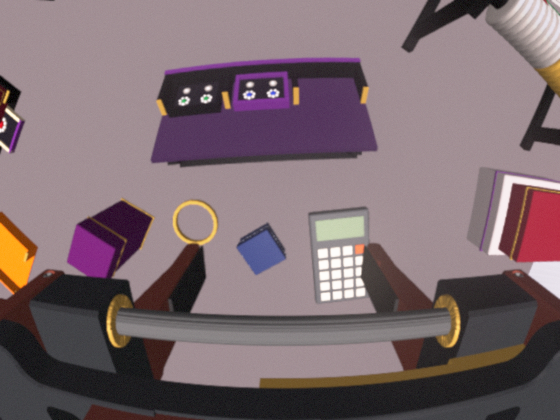

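Request:
{"op": "jog_arm", "data": {
  "targets": [
    [87.8,7,-41,2,0,0,-6],
    [87.8,14,-81,4,0,0,-11],
    [87.8,20,-122,6,0,0,-17],
    [87.8,27,-162,8,0,0,-22],
    [87.8,34,-203,10,0,0,-28],
    [87.8,41,-244,12,0,0,-34],
    [87.8,47,-284,14,0,0,-39],
    [87.8,54,-325,16,0,0,-45],
    [87.8,61,-365,18,0,0,-50],
    [87.8,67,-406,19,0,0,-56]
  ]
}}

```text
time_s: 3.8
ee_pos: [0.5001, 0.1596, 0.2605]
tcp_rot: [2.601, 1.759, -0.001]
wrist_force: [0.2, -0.0, -0.4]
gripper_width: 0.0878
```

```bash
python3 - <<'E'
from h import *
import json
st(); T=cams.get_calibration('wrist')['pose']; save('wrist','w2.png'); np.save('Tw2.npy',T)
for q in ['pad_mid','tray','box_low_mid','box_mid_mid','box_top_mid']: print(q,pin('wrist',q)[:2])
a=cv2.imread('pics/w1.png');b=cv2.imread('pics/w2.png')
cv2.imwrite('pics/w1c.png',cv2.resize(a[40:180,140:390],None,fx=3.2,fy=3.2,interpolation=cv2.INTER_CUBIC))
E
```

```text
3.8 [0.5001 0.1596 0.2605] xaz 68.1 z [ 0.    -0.001 -1.   ] q [ 0.09  0.26 -0.59  1.76  0.16  1.17 -0.93] F [ 0.2 -0.  -0.4] w 0.0878
pad_mid []
tray [(0.79, array([0.2482, 0.4676, 0.0053])), (0.66, array([0.2739, 0.2475, 0.0032]))]
box_low_mid []
box_mid_mid []
box_top_mid [(0.79, array([0.5528, 0.2875, 0.0981]))]
```

View pics/w2.png

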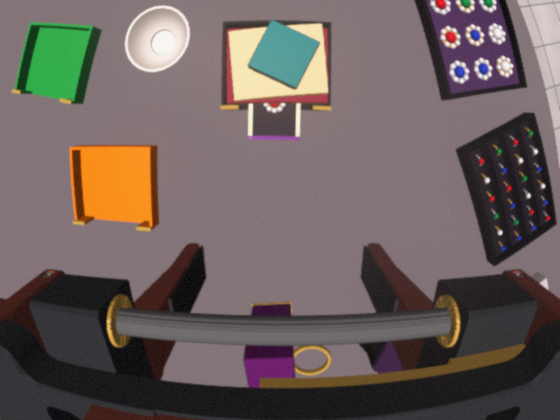

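View pics/w1c.png

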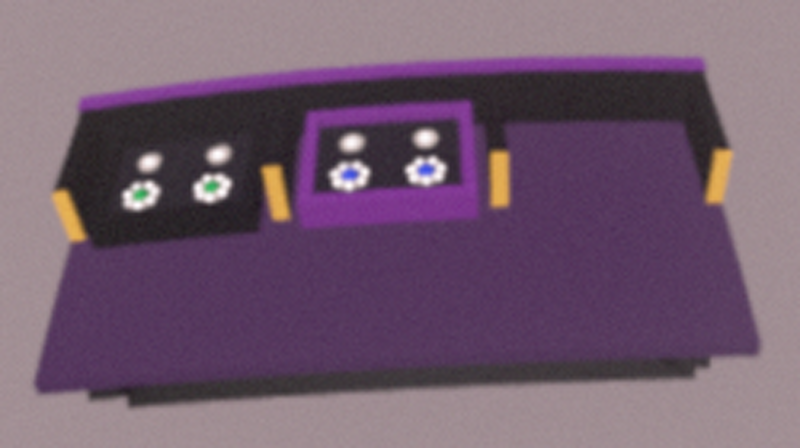

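```bash
python3 - <<'E'
from h import *
b=cv2.imread('pics/w2.png')
cv2.imwrite('pics/w2c.png',cv2.resize(b[10:150,210:345],None,fx=4.2,fy=4.2,interpolation=cv2.INTER_CUBIC))
T2=np.load('Tw2.npy'); 
def M(p,r): m=np.eye(4); m[:3,:3]=R.from_rotvec(r).as_matrix(); m[:3,3]=p; return m
E2=M([0.5001,0.1596,0.2605],[2.601,1.759,-.001]); X=np.linalg.inv(E2)@T2; print(np.round(X,3))
T1=M([0.5205,-0.2497,0.280],[3.124,.332,.001])@X; np.save('Tw1.npy',T1)
K=np.array(cams.get_calibration('wrist')['camera_matrix'])
def proj(T,P):
    p=(np.linalg.inv(T)@np.c_[P,np.ones(len(P))].T)[:3].T
    th=np.arctan2(np.hypot(p[:,0],p[:,1]),p[:,2]); ph=np.arctan2(p[:,1],p[:,0])
    return np.c_[K[0,0]*th*np.cos(ph)+K[0,2],K[1,1]*th*np.sin(ph)+K[1,2]]
P=[(-37,123,107),(-37,-123,107)]
for y in (120,40,-40,-120): P.append((48-35.4,y,22+35.4))
for y in (120,40,-40,-120): P.append((48-35.4+17,y,22+35.4+17))
P=np.array(P)/1000
px=np.array([(37,391),(759,354),(78,240),(280,220),(499,208),(716,203),(62,192),(272,166),(500,152),(721,151)])/3.2+[140,40]
from scipy.optimize import least_squares
def W(v,P):
    c,s=np.cos(v[2]),np.sin(v[2]); return np.c_[c*P[:,0]-s*P[:,1]+v[0],s*P[:,0]+c*P[:,1]+v[1],P[:,2]]
f=lambda v:(proj(T1,W(v,P))-px).ravel()
r=least_squares(f,[0.595,-0.208,0.2]); print(r.x,np.round(r.fun.reshape(-1,2),1).tolist())
B=W(r.x,np.array([[0.0027,-0.08,0.0757]]));print('bay',B)
# scene/side check of ledge corners
for cam in ('scene','side'):
    k=cams.get_calibration(cam);T=np.linalg.inv(k['pose']);KK=np.array(k['camera_matrix'])
    p=(T@np.c_[W(r.x,P),np.ones(len(P))].T)[:3].T; uv=(KK@p.T).T; uv=uv[:,:2]/uv[:,2:]
    im=cv2.imread(f'pics/{cam}0.png')
    im=cv2.resize(im,None,fx=4,fy=4,interpolation=cv2.INTER_CUBIC)
    for u in uv: cv2.circle(im,tuple(int(z*4+2) for z in u),3,(0,255,0),-1)
    x,y=(300,230) if cam=='side' else (155,220)
    cv2.imwrite(f'pics/ov_{cam}.png',im[y*4:y*4+520,x*4:x*4+480])
E
```

```text
[[ 0.    -0.961 -0.276  0.075]
 [ 1.     0.    -0.001 -0.   ]
 [ 0.001 -0.276  0.961 -0.162]
 [ 0.     0.     0.     1.   ]]
[ 0.59384493 -0.20882223  0.25767519] [[-1.2, -2.0], [0.8, -2.4], [0.2, 0.1], [0.6, -0.2], [0.2, -0.4], [-0.5, 0.2], [-0.8, 0.9], [-0.2, 1.4], [-0.1, 1.4], [1.0, 1.2]]
bay [[ 0.61684244 -0.28549298  0.0757    ]]
```

View pics/w2c.png

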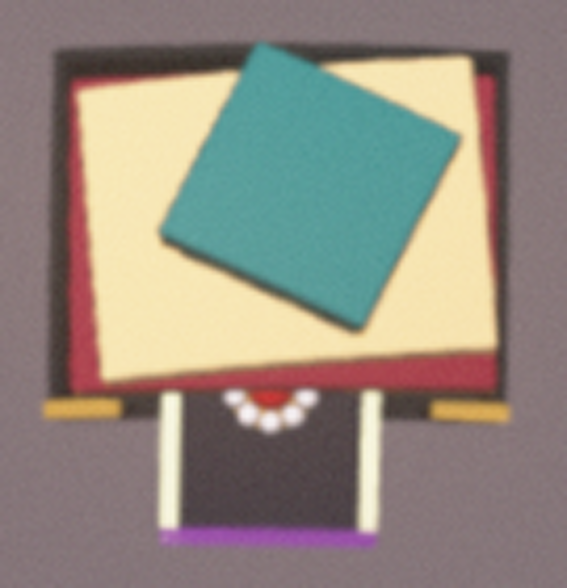

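View pics/ov_side.png

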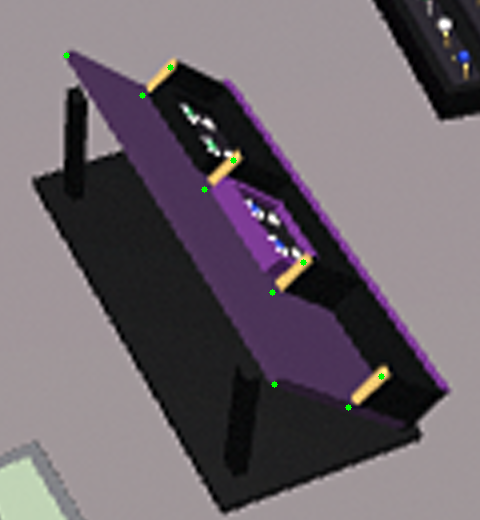

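View pics/ov_scene.png

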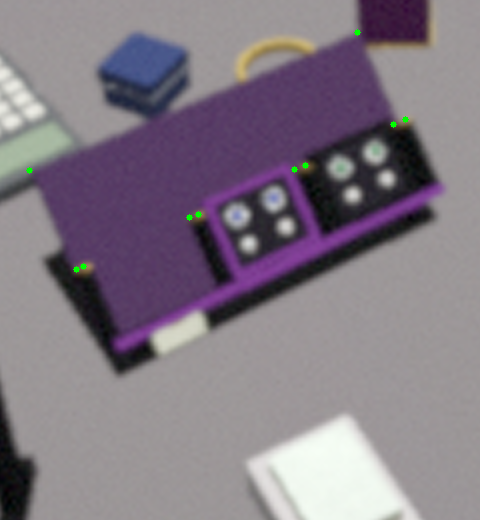

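```bash
cat >> h.py <<'E'
def proj(T,P,K=None):
    K=np.array(cams.get_calibration('wrist')['camera_matrix']) if K is None else K
    P=np.atleast_2d(P);p=(np.linalg.inv(T)@np.c_[P,np.ones(len(P))].T)[:3].T
    th=np.arctan2(np.hypot(p[:,0],p[:,1]),p[:,2]); ph=np.arctan2(p[:,1],p[:,0])
    return np.c_[K[0,0]*th*np.cos(ph)+K[0,2],K[1,1]*th*np.sin(ph)+K[1,2]]
def unproj(T,uv,z):
    K=np.array(cams.get_calibration('wrist')['camera_matrix']); d=(np.array(uv,float)-K[:2,2])/K[0,0]
    th=np.hypot(*d.T); u=d/th[:,None]; r=np.c_[u*np.sin(th)[:,None],np.cos(th)]@T[:3,:3].T
    return T[:3,3]+r*((z-T[2,3])/r[:,2])[:,None]
def W(v,P):
    P=np.atleast_2d(P);c,s=np.cos(v[2]),np.sin(v[2]); return np.c_[c*P[:,0]-s*P[:,1]+v[0],s*P[:,0]+c*P[:,1]+v[1],P[:,2]]
E
python3 - <<'E'
from h import *
from scipy.optimize import least_squares
T=np.load('Tw2.npy')
P=np.array([(-56,66,31),(-56,44,31),(-56,-44,31),(-56,-66,31),(56,66,26),(56,-66,26)])/1000
px=np.array([(44,418),(122,416),(432,420),(510,422),(57,50),(508,52)])/4.2+[210,10]
r=least_squares(lambda v:(proj(T,W(v,P))-px).ravel(),[0.548,0.302,1.2]);print(r.x,np.degrees(r.x[2]),np.round(r.fun.reshape(-1,2),1).tolist())
pe=unproj(T,np.array([(160,544),(377,546)])/4.2+[210,10],0.015);print(pe,np.hypot(*(pe[0]-pe[1])[:2]))
v=r.x;c,s=np.cos(v[2]),np.sin(v[2]);print('tray frame',((pe[:,:2]-v[:2])@np.array([[c,-s],[s,c]])))
E
```

```text
[0.54662625 0.29739586 1.17638531] 67.40191313587921 [[0.4, -0.0], [-0.1, 0.1], [-0.0, -0.3], [-0.3, -0.0], [-0.4, 0.1], [0.5, 0.2]]
[[0.47859138 0.22401513 0.015     ]
 [0.53819456 0.19918307 0.015     ]] 0.0645691110042986
tray frame [[-0.09389017  0.03461375]
 [-0.09391231 -0.02995535]]
```

```bash
python3 - <<'E'
from h import *
v=[0.54662625,0.29739586,1.17638531]
g=W(v,[[-0.080,0.0023,0.005]])[0];print(g)
st();plan(g+[0,0,0.09],Rt(67.4,10)); print(Rt(67.4,10))
E
```

```text
[0.51376168 0.22442182 0.005     ]
4.1 [0.5004 0.158  0.2604] xaz 67.9 z [-0.    -0.001 -1.   ] q [ 0.09  0.26 -0.59  1.76  0.16  1.17 -0.93] F [ 0.8 -0.9 -0.1] w 0.0881
t 4.1 pos [0.5004 0.158  0.2604] shift [ 66.8 -12.7 165.3] turn [-0.02 10.07  0.51] grip 0.0881
[[ 3.78457013e-01  9.23210217e-01  6.67321825e-02]
 [ 9.09184579e-01 -3.84295323e-01  1.60313772e-01]
 [ 1.73648178e-01 -6.93889390e-18 -9.84807753e-01]]
```

Request:
{"op": "jog_arm", "data": {
  "targets": [
    [87.8,7,-1,17,0,2,0],
    [87.8,14,-3,35,0,4,0],
    [87.8,21,-4,53,0,6,0],
    [87.8,29,-5,71,0,8,0.5],
    [87.8,37,-7,90,0,10,0.5],
    [87.8,45,-9,110,0,10,0.5],
    [87.8,53,-10,130,0,10,0.5],
    [87.8,60,-12,148,0,10,0.5],
    [87.8,66,-12.5,163,0,10,0.5],
    [87.8,66,-12.5,164,0,10,0.5]
  ]
}}

```text
time_s: 5.1
ee_pos: [0.5125, 0.2252, 0.0949]
tcp_rot: [-2.523, -1.688, -0.216]
wrist_force: [-0.0, 0.1, 0.3]
gripper_width: 0.0878
```

```bash
python3 - <<'E'
from h import *
st();T=np.array(cams.get_calibration('wrist')['pose']);im=save('wrist','w3.png')
g=np.array([0.51376168,0.22442182,0.005])
c=unproj(T,[[0,0]],0.015)
plan(g,Rt(67.4,10))
plan(g,Rt(67.4,10))
v=[0.54662625,0.29739586,1.17638531]
uv=proj(T,W(v,np.array([(-94,34.3,15),(-94,-29.7,15),(-56,-44,31),(-56,44,31),(-56,34.3,15),(-56,-29.7,15)])/1000));print(uv)
b=cv2.cvtColor(im,cv2.COLOR_RGB2BGR)
for u in uv: cv2.circle(b,tuple(np.int32(np.round(u))),2,(0,255,0),-1)
cv2.imwrite('pics/w3o.png',b)
E
```

```text
5.1 [0.5125 0.2252 0.0949] xaz 67.5 z [ 0.063  0.16  -0.985] q [ 0.02  0.45 -0.56  1.96  0.2   0.67 -1.02] F [-0.   0.1  0.3] w 0.0878
t 5.15 pos [0.5128 0.2253 0.0958] shift [-16.1   1.4  89.3] turn [-0.14  0.08  0.17] grip 0.0881
t 5.15 pos [0.5128 0.2253 0.0958] shift [-16.1   1.4  89.3] turn [-0.14  0.08  0.17] grip 0.0881
[[245.69021711 253.09073779]
 [325.53105627 253.32952102]
 [348.38645767 208.15470665]
 [229.49429644 207.74051585]
 [245.041405   205.81886025]
 [326.5878095  206.09833467]]
```

View pics/w3o.png

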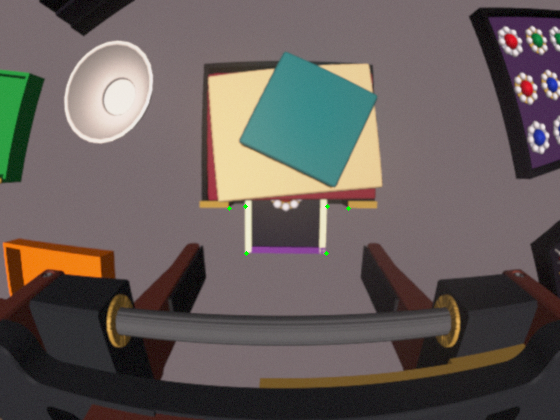

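Request:
{"op": "jog_arm", "data": {
  "targets": [
    [87.8,-5,1.5,15,0,0,0],
    [87.8,-10,1.5,30,0,0,0],
    [87.8,-16,1.5,45,0,0,0],
    [87.8,-16,1.5,58,0,0,0],
    [87.8,-16,1.5,68,0,0,0],
    [87.8,-16,1.5,76,0,0,0],
    [87.8,-16,1.5,82,0,0,0],
    [87.8,-16,1.5,86,0,0,0],
    [87.8,-16,1.5,89,0,0,0],
    [87.8,-16,1.5,89,0,0,0]
  ]
}}

```text
time_s: 6.15
ee_pos: [0.514, 0.2257, 0.006]
tcp_rot: [-2.522, -1.69, -0.22]
wrist_force: [0.4, -0.2, 0.2]
gripper_width: 0.088
```

```bash
python3 - <<'E'
from h import *
st();save('wrist','w4.png');save('side','s4.png');st()
a=cv2.imread('pics/s4.png');cv2.imwrite('pics/s4c.png',cv2.resize(a[90:240,220:380],None,fx=4,fy=4))
E
```

```text
6.15 [0.514  0.2257 0.006 ] xaz 67.7 z [ 0.065  0.161 -0.985] q [-0.06  0.59 -0.47  2.01  0.3   0.48 -1.09] F [ 0.4 -0.2  0.2] w 0.088
6.25 [0.5142 0.2257 0.0064] xaz 67.6 z [ 0.066  0.161 -0.985] q [-0.06  0.59 -0.47  2.01  0.3   0.48 -1.09] F [-0.  -0.  -0.5] w 0.0878
```

View pics/w4.png

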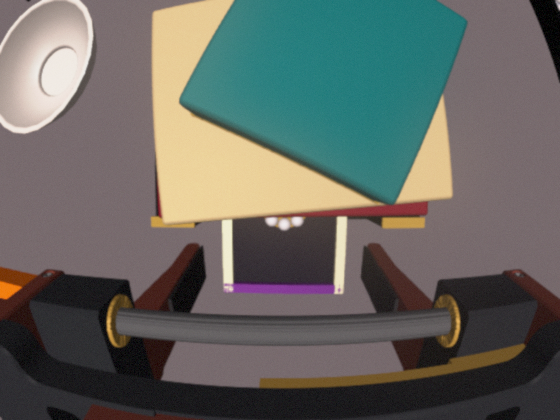

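View pics/s4c.png

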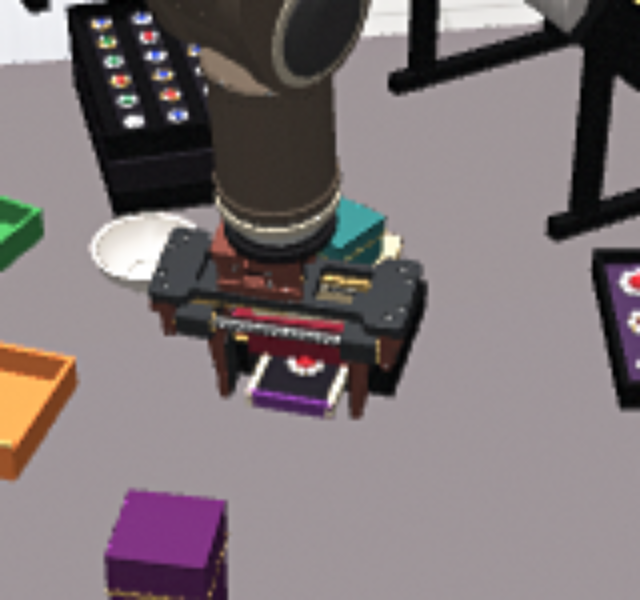

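Request:
{"op": "jog_arm", "data": {
  "targets": [
    [60,0,0,1.5,0,0,0],
    [60,0,0,1.5,0,0,0],
    [60,0,0,1.5,0,0,0],
    [60,0,0,1.5,0,0,0],
    [60,0,0,1.5,0,0,0],
    [60,0,0,1.5,0,0,0],
    [60,0,0,1.5,0,0,0],
    [60,0,0,1.5,0,0,0],
    [60,0,0,1.5,0,0,0],
    [60,0,0,1.5,0,0,0]
  ]
}}

```text
time_s: 7.25
ee_pos: [0.5143, 0.2258, 0.0048]
tcp_rot: [-2.522, -1.69, -0.22]
wrist_force: [-0.0, -0.8, 2.9]
gripper_width: 0.0639
```

```bash
python3 - <<'E'
from h import *
st();
g=W([0.54662625,0.29739586,1.17638531],[[-0.080-0.14,0.0023,0.0045]])[0]
plan(g,Rt(67.4,10))
E
```

```text
7.25 [0.5143 0.2258 0.0048] xaz 67.6 z [ 0.065  0.161 -0.985] q [-0.06  0.59 -0.47  2.01  0.3   0.48 -1.09] F [-0.  -0.8  2.9] w 0.0639
t 7.25 pos [0.5143 0.2258 0.0048] shift [-139.4   -0.6  -24.3] turn [-0.08 -0.    0.24] grip 0.0639
```

Request:
{"op": "jog_arm", "data": {
  "targets": [
    [60,-2,0,-0.4,0,0,0],
    [60,-5,0,-0.9,0,0,0],
    [60,-9,0,-1.6,0,0,0],
    [60,-13.5,0,-2.4,0,0,0],
    [60,-18,0,-3.2,0,0,0],
    [60,-22.5,0,-4.0,0,0,0],
    [60,-27,0,-4.8,0,0,0],
    [60,-31.5,0,-5.6,0,0,0],
    [60,-36,0,-6.3,0,0,0],
    [60,-40,0,-7.1,0,0,0]
  ]
}}

```text
time_s: 8.25
ee_pos: [0.4987, 0.1879, 0.0048]
tcp_rot: [-2.522, -1.69, -0.22]
wrist_force: [0.7, 1.9, -0.2]
gripper_width: 0.064
```

```bash
python3 - <<'E'
from h import *
st();save('wrist','w5.png')
E
```

```text
8.25 [0.4987 0.1879 0.0048] xaz 67.6 z [ 0.065  0.161 -0.985] q [ 0.02  0.56 -0.49  2.07  0.3   0.45 -1.04] F [ 0.7  1.9 -0.2] w 0.064
```

View pics/w5.png

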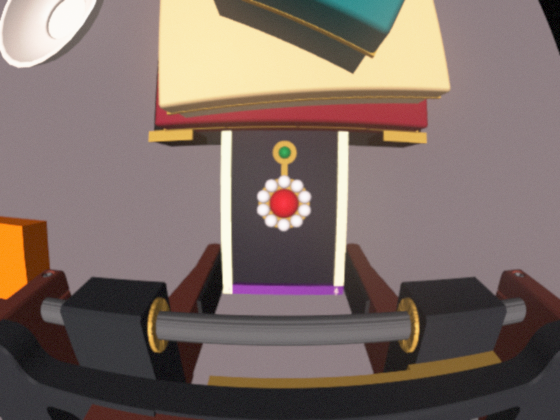

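Request:
{"op": "jog_arm", "data": {
  "targets": [
    [60,-3,0,-0.5,0,0,0],
    [60,-8,0,-1.4,0,0,0],
    [60,-14,0,-2.5,0,0,0],
    [60,-20,0,-3.5,0,0,0],
    [60,-26,0,-4.6,0,0,0],
    [60,-32,0,-5.6,0,0,0],
    [60,-38,0,-6.7,0,0,0],
    [60,-44,0,-7.8,0,0,0],
    [60,-49,0,-8.6,0,0,0],
    [60,-53,0,-9.3,0,0,0]
  ]
}}

```text
time_s: 9.3
ee_pos: [0.478, 0.1378, 0.0046]
tcp_rot: [-2.522, -1.69, -0.219]
wrist_force: [1.0, 0.4, -1.1]
gripper_width: 0.0638
```

```bash
python3 - <<'E'
from h import *
st();save('wrist','w6.png');save('scene','sc6.png')
b=cv2.imread('pics/sc6.png');cv2.imwrite('pics/sc6c.png',cv2.resize(b[130:280,300:460],None,fx=4,fy=4))
E
```

```text
9.3 [0.478  0.1378 0.0046] xaz 67.6 z [ 0.065  0.161 -0.985] q [ 0.13  0.53 -0.51  2.14  0.29  0.42 -0.95] F [ 1.   0.4 -1.1] w 0.0638
```

View pics/w6.png

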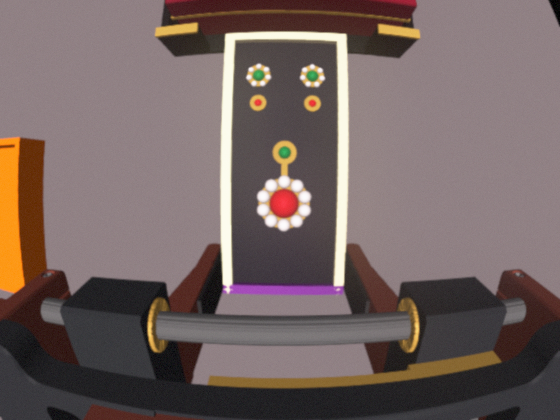

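View pics/sc6c.png

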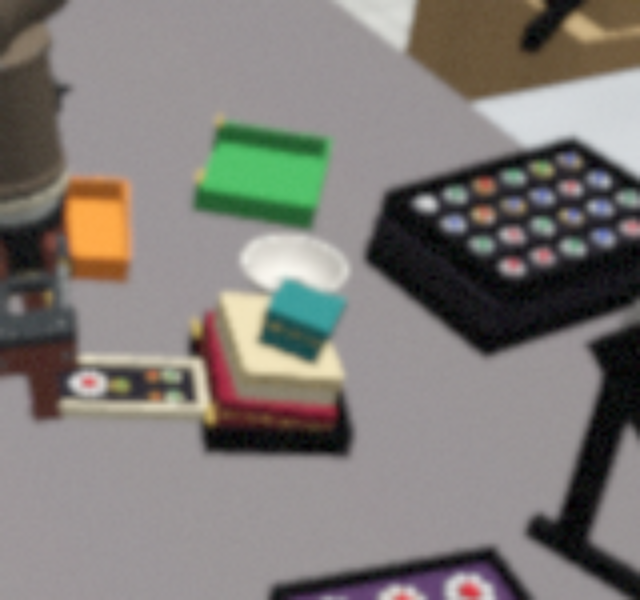

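Request:
{"op": "jog_arm", "data": {
  "targets": [
    [60,-4,0,-0.7,0,0,0],
    [60,-10,0,-1.8,0,0,0],
    [60,-16,0,-2.8,0,0,0],
    [60,-22,0,-3.9,0,0,0],
    [60,-28,0,-5,0,0,0],
    [60,-34,0,-6,0,0,0],
    [60,-40,0,-7,0,0,0],
    [60,-42,0,-15,0,0,0],
    [60,-43,0,-25,0,0,0],
    [60,-43,0,-35,0,0,0]
  ]
}}

```text
time_s: 10.4
ee_pos: [0.46, 0.0936, 0.0327]
tcp_rot: [-2.522, -1.69, -0.22]
wrist_force: [1.1, 0.1, -0.6]
gripper_width: 0.0641
```

```bash
python3 - <<'E'
from h import *
st();save('side','s7.png');save('scene','sc7.png')
b=cv2.imread('pics/sc7.png');a=cv2.imread('pics/s7.png');cv2.imwrite('pics/c7.png',np.hstack([cv2.resize(b[160:260,300:400],None,fx=4,fy=4),cv2.resize(a[120:220,240:340],None,fx=4,fy=4)]))
for c in ('side','scene'):
  for q in ('box_low_mid','box_mid_mid','box_top_mid','pad_mid'): print(c,q,pin(c,q)[:1])
E
```

```text
10.4 [0.46   0.0936 0.0327] xaz 67.6 z [ 0.066  0.161 -0.985] q [ 0.3   0.46 -0.59  2.18  0.24  0.47 -0.83] F [ 1.1  0.1 -0.6] w 0.0641
side box_low_mid [(0.58, array([0.5474, 0.2949, 0.0208]))]
side box_mid_mid [(0.88, array([0.5487, 0.3015, 0.0548]))]
side box_top_mid [(0.7, array([0.5587, 0.3082, 0.0824]))]
side pad_mid [(0.81, array([0.4896, 0.1426, 0.0417]))]
scene box_low_mid [(0.55, array([0.5406, 0.2908, 0.0155]))]
scene box_mid_mid [(0.71, array([0.5504, 0.299 , 0.0535]))]
scene box_top_mid [(0.74, array([0.5589, 0.3035, 0.0843]))]
scene pad_mid [(0.7, array([0.4815, 0.1475, 0.0369]))]
```

View pics/c7.png

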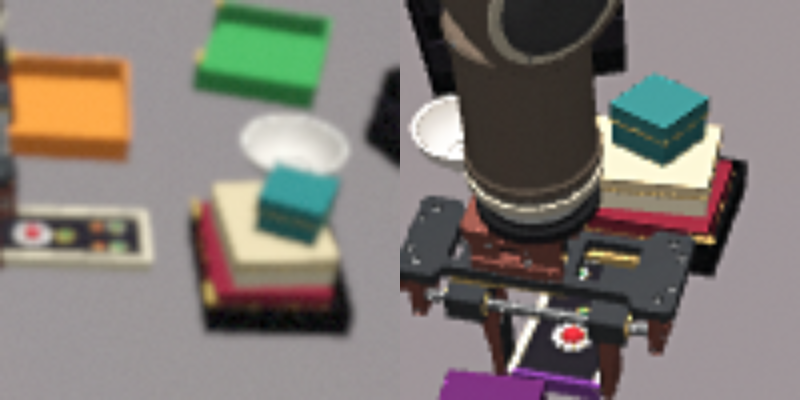

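```bash
cat > kin.py <<'E'
import numpy as np
from scipy.spatial.transform import Rotation as R
from scipy.optimize import least_squares
def rz(a): c,s=np.cos(a),np.sin(a); return np.array([[c,-s,0],[s,c,0],[0,0,1]])
def ry(a): c,s=np.cos(a),np.sin(a); return np.array([[c,0,s],[0,1,0],[-s,0,c]])
def fk(q,p,sg):
    h,a,b,c,q10,e1,e2=p[:7]
    M=rz(q10+sg[0]*q[0])@ry(q[1]); pos=np.array([0,0,h])
    M=M@rz(sg[1]*q[2]); pos=pos+M@np.array([e1,0,a]); M=M@ry(q[3])
    M=M@rz(sg[2]*q[4]); pos=pos+M@np.array([e2,0,b]); M=M@ry(q[5])
    pos=pos+M@np.array([0,0,c]); M=M@rz(sg[3]*q[6]+p[7])
    return pos,M
data=[([1.186,0.4119,-0.0127,1.597,0.0056,1.134,-0.082],[.1945,-.5936,.2222],18.1,(0,0,-1)),
([0.53,0.3,-0.22,1.63,0.07,1.22,-1.06],[.5205,-.2495,.280],12.1,(0.001,0,-1)),
([0.09,0.26,-0.59,1.76,0.16,1.17,-0.93],[.5001,.159,.2605],68.1,(0,-.001,-1)),
([0.02,0.45,-0.56,1.96,0.2,0.67,-1.02],[.5125,.2252,.095],67.5,(.063,.16,-.985)),
([-0.06,0.59,-0.47,2.01,0.3,0.48,-1.09],[.5141,.2257,.0062],67.6,(.065,.161,-.985)),
([0.02,0.56,-0.49,2.07,0.3,0.45,-1.04],[.4987,.1879,.0048],67.6,(.065,.161,-.985)),
([0.13,0.53,-0.51,2.14,0.29,0.42,-0.95],[.478,.1378,.0046],67.6,(.065,.161,-.985)),
([0.3,0.46,-0.59,2.18,0.24,0.47,-0.83],[.46,.0936,.0327],67.6,(.066,.161,-.985))]
def res(p,sg):
    o=[]
    for q,x,az,z in data:
        P,M=fk(q,p,sg); o+=list((P-x)*1); o+=list((M[:,2]-z)*.3); 
        o+=list((M[:2,0]/np.hypot(*M[:2,0])-[np.cos(np.radians(az)),np.sin(np.radians(az))])*.3)
    return np.array(o)
def fit():
    import itertools
    best=None
    for sg in itertools.product((1,-1),repeat=4):
        for q0 in (0,1.5,3,-1.5):
            for t0 in (0,1.5,3,-1.5):
                r=least_squares(res,[.34,.4,.4,.25,q0,0,0,t0],args=(sg,))
                if best is None or r.cost<best[0].cost: best=(r,sg)
    return best
if __name__=='__main__':
    r,sg=fit(); print(r.cost,sg,np.round(r.x,4)); print(np.round(r.fun.reshape(-1,8),4))
    np.savez('kin.npz',p=r.x,sg=sg)
E
python3 kin.py
```

```text
0.0001260561604185312 (-1, -1, -1, -1) [ 0.2817  0.5635  0.4895  0.3672 -0.0757 -0.0409  0.018   1.4973]
[[ 0.0004  0.0016  0.0011 -0.0001  0.0004  0.      0.0001 -0.0003]
 [ 0.0019  0.0042 -0.0008 -0.0007 -0.0002  0.     -0.0001  0.0006]
 [ 0.002  -0.0006 -0.0009  0.0001 -0.0009  0.      0.0007 -0.0003]
 [ 0.0019 -0.0031  0.0001  0.0041 -0.0026 -0.0002  0.0001 -0.0001]
 [ 0.0006 -0.0021 -0.0009  0.0038 -0.0016  0.0001 -0.0004  0.0002]
 [ 0.001   0.0002  0.0021  0.0064 -0.001   0.0004 -0.0003  0.0001]
 [-0.0002  0.0026  0.0009  0.007  -0.0015  0.0004 -0.001   0.0004]
 [-0.0018  0.0015 -0.0015  0.0064 -0.0015  0.0003  0.0012 -0.0005]]
```

```bash
cat > ik.py <<'E'
from kin import *
d=np.load('kin.npz');p=d['p'];sg=d['sg']
lo=np.array([-2.95,-.29,-1.47,.14,-1.03,.13,-2.86])+.03;hi=np.array([2.95,1.99,1.44,2.54,4.17,1.85,2.86])-.03
def ik(pos,M,seeds=12,q0=None):
    best=None;rng=np.random.default_rng(0)
    for i in range(seeds):
        s=np.array([.3,.5,-.3,1.8,.2,.6,-.5]) if i==0 else lo+rng.random(7)*(hi-lo)
        if q0 is not None and i==0:s=np.array(q0)
        def f(q):
            P,m=fk(q,p,sg); return np.r_[(P-pos),R.from_matrix(m.T@M).as_rotvec()*.3, 0.0003*(q-s)]
        r=least_squares(f,np.clip(s,lo+1e-3,hi-1e-3),bounds=(lo,hi),max_nfev=80)
        P,m=fk(r.x,p,sg);e=np.linalg.norm(P-pos)*1000+np.degrees(np.linalg.norm(R.from_matrix(m.T@M).as_rotvec()))
        if best is None or e<best[0]: best=(e,r.x)
        if i==0 and e<2: break
    return best
E
python3 - <<'E'
from ik import *
from h import Rt
# regrasp: tool x az -8, TCP behind
for tilt in (0,15,30,45):
    for x in (.48,.52,.56,.60,.65):
        e,q=ik(np.array([x,.09,.009]),Rt(-8,tilt)); print('re',tilt,x,round(e,1),np.round(q,2))
L=[.594,-.209,.2577]
c,s=np.cos(L[2]),np.sin(L[2])
for tilt in (15,0,-10,-20,-30,-45):
    x,y,z=.0027-.707*.04,-.08,.0757+.707*.04
    for dz in (0,.06):
        e,q=ik(np.array([c*x-s*y+L[0],s*x+c*y+L[1],z+dz]),Rt(14.8,tilt));print('fin',tilt,dz,round(e,1),np.round(q,2))
for x in (.57,.6,.62):
    e,q=ik(np.array([x,.09,.006]),Rt(172,10)); print('rel',x,round(e,1),np.round(q,2))
E
```

```text
re 0 0.48 0.0 [-0.35  0.5   0.12  2.06 -0.1   0.58 -1.87]
re 0 0.52 0.0 [-0.33  0.55  0.12  1.97 -0.1   0.62 -1.86]
re 0 0.56 0.0 [-0.31  0.59  0.11  1.89 -0.1   0.67 -1.85]
re 0 0.6 0.0 [-0.3   0.64  0.1   1.8  -0.1   0.71 -1.85]
re 0 0.65 0.0 [-0.28  0.7   0.1   1.68 -0.09  0.77 -1.85]
re 15 0.48 0.0 [-0.65  0.46  0.4   2.25 -0.35  0.23 -1.69]
re 15 0.52 0.0 [-0.59  0.5   0.37  2.17 -0.32  0.27 -1.7 ]
re 15 0.56 0.0 [-0.55  0.53  0.34  2.09 -0.29  0.31 -1.72]
re 15 0.6 0.0 [-0.51  0.57  0.32  2.01 -0.26  0.35 -1.73]
re 15 0.65 0.0 [-0.47  0.62  0.29  1.9  -0.23  0.4  -1.75]
re 30 0.48 0.0 [ 0.04  0.53 -0.65  2.48  1.98  0.63  2.19]
re 30 0.52 0.0 [-1.13  0.7   0.98  2.41  4.14  0.4  -0.03]
re 30 0.56 0.0 [-1.    0.67  0.86  2.33  4.14  0.32 -0.  ]
re 30 0.6 0.0 [-0.87  0.65  0.72  2.25  4.14  0.24  0.03]
re 30 0.65 0.0 [ 0.13  0.67 -0.63  2.13  1.75  0.56  2.65]
re 45 0.48 28.4 [ 0.23  1.03 -1.22  2.51  1.99  1.5   2.21]
re 45 0.52 10.5 [ 0.33  1.09 -1.24  2.51  2.13  1.51  2.28]
re 45 0.56 0.0 [-0.06  0.71 -0.56  2.48  2.34  0.98  1.88]
re 45 0.6 0.0 [-0.05  0.71 -0.51  2.4   2.36
[... 250 characters left out ...]
0 0.06 0.0 [ 0.43  0.52 -0.07  1.58  0.04  1.05 -0.96]
fin -10 0 0.0 [ 0.33  0.66 -0.01  1.51  0.12  1.12 -1.05]
fin -10 0.06 0.0 [ 0.34  0.6  -0.03  1.46  0.13  1.23 -1.05]
fin -20 0 0.0 [ 0.25  0.75  0.03  1.39  0.18  1.3  -1.11]
fin -20 0.06 0.0 [ 0.26  0.69  0.02  1.34  0.19  1.4  -1.09]
fin -30 0 0.0 [ 0.19  0.84  0.07  1.26  0.23  1.48 -1.13]
fin -30 0.06 0.0 [ 0.2   0.79  0.05  1.23  0.24  1.57 -1.12]
fin -45 0 0.0 [ 0.11  1.01  0.15  1.08  0.27  1.74 -1.12]
fin -45 0.06 0.0 [ 0.09  0.95  0.19  1.06  0.26  1.81 -1.07]
rel 0.57 0.0 [ 0.26  0.8  -0.72  1.73  0.52  1.    0.76]
rel 0.6 0.0 [ 0.24  0.83 -0.71  1.66  0.51  1.03  0.79]
rel 0.62 0.0 [ 0.23  0.85 -0.7   1.61  0.51  1.06  0.8 ]
```

```bash
python3 - <<'E'
from h import *
st();plan((0.54,0.085,0.05),Rt(120,10))
E
```

```text
10.9 [0.4597 0.0939 0.0315] xaz 67.7 z [ 0.065  0.161 -0.985] q [ 0.29  0.47 -0.59  2.18  0.24  0.47 -0.84] F [-0.4  0.1 -0.6] w 0.0633
t 10.9 pos [0.4597 0.0939 0.0315] shift [ 25.2  77.6 -14.5] turn [ 9.020e+00 -2.000e-02 -5.154e+01] grip 0.0633
```

Request:
{"op": "jog_arm", "data": {
  "targets": [
    [60,1,3,-5,0.9,0,-5],
    [60,3,10,-10,1.8,0,-10],
    [60,6,20,-14,2.7,0,-16],
    [60,9,30,-14,3.6,0,-21],
    [60,12,40,-14,4.5,0,-27],
    [60,16,50,-14.5,5.4,0,-32],
    [60,19,60,-14.5,6.3,0,-37],
    [60,22,68,-14.5,7.4,0,-43],
    [60,24,74,-14.5,8.3,0,-48],
    [60,25,77.5,-14.5,9,0,-51.5]
  ]
}}

```text
time_s: 11.9
ee_pos: [0.5405, 0.0847, 0.0498]
tcp_rot: [-1.491, -2.589, -0.132]
wrist_force: [0.1, 0.3, -1.3]
gripper_width: 0.0639
```

```bash
python3 - <<'E'
from h import *
st();plan((0.6255,0.082,0.035),Rt(172,10))
E
```

```text
11.9 [0.5405 0.0847 0.0498] xaz 120.1 z [-0.087  0.151 -0.985] q [ 0.46  0.69 -0.83  1.85  0.42  0.88 -0.01] F [ 0.1  0.3 -1.3] w 0.0639
t 11.9 pos [0.5405 0.0847 0.0498] shift [-46.9  72.2   6.8] turn [ 9.060e+00 -2.000e-02 -5.109e+01] grip 0.0639
```

Request:
{"op": "jog_arm", "data": {
  "targets": [
    [60,-4,6,1,0.9,0,-5],
    [60,-9,14,2,1.8,0,-10],
    [60,-14,22,3,2.7,0,-16],
    [60,-19,30,4,3.6,0,-21],
    [60,-24,38,5,4.5,0,-27],
    [60,-30,46,6,5.4,0,-32],
    [60,-36,55,6.5,6.3,0,-37],
    [60,-41,63,7,7.4,0,-43],
    [60,-45,69,7,8.3,0,-48],
    [60,-47,72,7,9,0,-51]
  ]
}}

```text
time_s: 12.9
ee_pos: [0.6252, 0.0817, 0.0344]
tcp_rot: [-0.209, -2.96, -0.019]
wrist_force: [-0.2, 0.5, -0.0]
gripper_width: 0.0636
```

```bash
python3 - <<'E'
from h import *
st();save('wrist','w8.png');save('side','s8.png');plan((0.6255,0.082,0.0025),Rt(172,10))
E
```

```text
12.9 [0.6252 0.0817 0.0344] xaz 171.9 z [-0.172  0.025 -0.985] q [ 0.38  0.92 -0.93  1.53  0.66  1.21  0.75] F [-0.2  0.5 -0. ] w 0.0636
t 13.0 pos [0.625  0.0822 0.0345] shift [-6.1 -0.1 31.4] turn [ 0.09 -0.02 -0.2 ] grip 0.0638
```

View pics/w8.png

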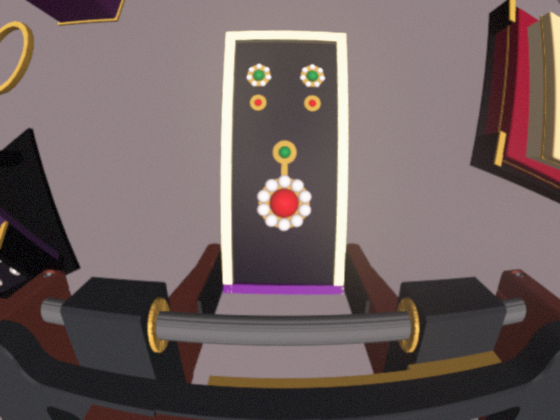

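View pics/s8.png

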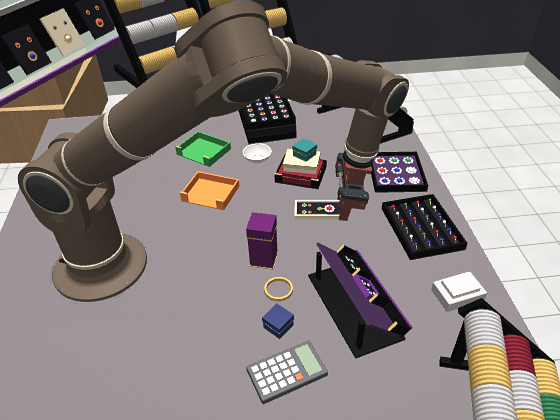

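Both pictures look good: the pad is held squarely and the stack is upright in the tray. I'll lower it and let go.

Request:
{"op": "jog_arm", "data": {
  "targets": [
    [60,-2,0,9,0,0,0],
    [60,-4,0,18,0,0,0],
    [60,-5,0,25,0,0,0],
    [60,-6,0,29.5,0,0,0],
    [60,-6,0,31.5,0,0,0],
    [60,-6,0,31.5,0,0,0],
    [87,-6,0,31.5,0,0,0],
    [87,-6,0,31.5,0,0,0],
    [87,-6,0,31.5,0,0,0],
    [87,-6,0,31.5,0,0,0]
  ]
}}

```text
time_s: 14.0
ee_pos: [0.6255, 0.0815, 0.0035]
tcp_rot: [-0.214, -2.961, -0.019]
wrist_force: [-0.1, -0.7, -0.3]
gripper_width: 0.0865
```

```bash
python3 - <<'E'
from h import *
st();T=np.array(cams.get_calibration('wrist')['pose']);save('wrist','w9.png');
plan((0.62,0.082,0.12),Rt(172,0))
E
```

```text
14.0 [0.6255 0.0815 0.0035] xaz 171.7 z [-0.171  0.025 -0.985] q [ 0.37  0.96 -0.91  1.55  0.68  1.17  0.73] F [-0.1 -0.7 -0.3] w 0.0865
t 14.05 pos [0.6255 0.0815 0.0034] shift [  25.6   -0.3 -113.9] turn [ 0.05 -9.95 -0.28] grip 0.0867
```

View pics/w9.png

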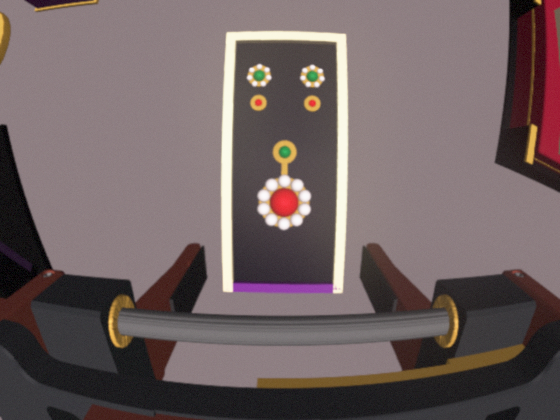

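```bash
python3 - <<'E'
from h import *
T=np.array(cams.get_calibration('wrist')['pose'])
c=unproj(T,[(227,34),(346,35),(342,291),(223,291)],0.012)
print(c, c.mean(0)); d=(c[0]+c[1]-c[2]-c[3])[:2]/2; print(np.hypot(*d),np.degrees(np.arctan2(d[1],d[0])))
M=Rt(172,10)
plan((0.59,0.082,0.14),Rt(100,0))
E
```

```text
[[0.49692378 0.06973863 0.012     ]
 [0.50648891 0.13307831 0.012     ]
 [0.64346043 0.11100597 0.012     ]
 [0.63424874 0.04749888 0.012     ]] [0.57028046 0.09033045 0.012     ]
0.13892635214269342 170.8232543423424
t 14.05 pos [0.6255 0.0815 0.0034] shift [  58.2   -4.6 -128.4] turn [-6.21 -8.63 71.53] grip 0.0867
```

Request:
{"op": "jog_arm", "data": {
  "targets": [
    [87,0,0,-25,0,0,0],
    [87,5,0,-60,-0.6,-0.9,7],
    [87,12,-1,-90,-1.3,-1.8,15],
    [87,20,-2,-115,-2,-2.7,23],
    [87,30,-3,-128,-2.7,-3.7,31],
    [87,40,-4,-128,-3.4,-4.7,39],
    [87,50,-4,-128,-4.1,-5.7,47],
    [87,58,-4,-128,-4.8,-6.7,55],
    [87,58,-4,-128,-5.5,-7.7,63],
    [87,58,-4,-128,-6.2,-8.6,71]
  ]
}}

```text
time_s: 15.05
ee_pos: [0.5899, 0.0824, 0.1398]
tcp_rot: [2.015, 2.41, 0.001]
wrist_force: [-0.4, -0.2, 0.2]
gripper_width: 0.0874
```

```bash
python3 - <<'E'
from h import *
st();plan((0.54,0.095,0.13),Rt(25,0))
E
```

```text
15.05 [0.5899 0.0824 0.1398] xaz 100.2 z [ 0.001  0.    -1.   ] q [ 0.31  0.55 -0.74  1.72  0.42  1.03 -0.4 ] F [-0.4 -0.2  0.2] w 0.0874
t 15.05 pos [0.5899 0.0824 0.1398] shift [ 21.2 -46.9   9.8] turn [ 3.000e-02 -4.000e-02  7.521e+01] grip 0.0874
```

Request:
{"op": "jog_arm", "data": {
  "targets": [
    [87,2,-4,1,0,0,7.5],
    [87,4,-9,2,0,0,15],
    [87,6,-14,3,0,0,22.5],
    [87,8,-19,4,0,0,30],
    [87,11,-24,5,0,0,37.5],
    [87,13,-29,6,0,0,45],
    [87,15,-34,7,0,0,52.5],
    [87,17,-39,8,0,0,60],
    [87,19,-43,9,0,0,67.5],
    [87,21,-47,10,0,0,75]
  ]
}}

```text
time_s: 16.05
ee_pos: [0.5398, 0.0948, 0.1296]
tcp_rot: [-3.065, -0.686, -0.0]
wrist_force: [0.3, -0.4, 0.6]
gripper_width: 0.0873
```

```bash
python3 - <<'E'
from h import *
# pad mid, az 171.2 => tool az -8.8
m=np.array([0.5703,0.0903]);a=np.radians(171.2);u=np.array([np.cos(a),np.sin(a)])
g=np.r_[m+0.042*u,0.004]
print(g);st();plan(g+[0,0,0.06],Rt(-8.8,10))
E
```

```text
[0.52879441 0.09672541 0.004     ]
16.05 [0.5398 0.0948 0.1296] xaz 25.2 z [-0.     0.001 -1.   ] q [ 0.09  0.42 -0.46  1.86  0.23  0.91 -1.6 ] F [ 0.3 -0.4  0.6] w 0.0873
t 16.05 pos [0.5398 0.0948 0.1296] shift [-9.2 -6.3 65.6] turn [-3.04  9.71 33.95] grip 0.0873
```

Request:
{"op": "jog_arm", "data": {
  "targets": [
    [87,-1,-1,8,-0.4,1.2,4.2],
    [87,-2,-2,16,-0.8,2.4,8.5],
    [87,-4,-3,24,-1.1,3.6,12.7],
    [87,-5,-4,32,-1.5,4.8,17],
    [87,-7,-5,40,-1.9,6,21],
    [87,-8,-6,48,-2.3,7.3,25.5],
    [87,-9,-6,56,-2.7,8.5,30],
    [87,-9,-6,62,-3,9.7,34],
    [87,-9,-6,65,-3,9.7,34],
    [87,-9,-6,65,-3,9.7,34]
  ]
}}

```text
time_s: 17.05
ee_pos: [0.5291, 0.0965, 0.0642]
tcp_rot: [3.109, -0.228, 0.27]
wrist_force: [0.1, -0.0, 0.5]
gripper_width: 0.0868
```

```bash
python3 - <<'E'
from h import *
st();T=np.array(cams.get_calibration('wrist')['pose']);save('wrist','w10.png')
plan([0.5288,0.0967,0.004],Rt(-8.8,10))
m=[0.5703,0.0903,np.radians(171.2)]
print(proj(T,W(m,np.array([(-70,32,12),(-70,-32,12),(70,32,12),(70,-32,12)])/1000)))
E
```

```text
17.05 [0.5291 0.0965 0.0642] xaz -8.4 z [ 0.17  -0.025 -0.985] q [-0.14  0.4  -0.23  2.09  0.34  0.53 -2.34] F [ 0.1 -0.   0.5] w 0.0868
t 17.1 pos [0.5295 0.0965 0.0646] shift [-11.2  -0.1  59.5] turn [-0.08  0.05  0.37] grip 0.0869
[[329.01353237  86.05908169]
 [238.59475875  85.36559999]
 [326.29554744 280.65889831]
 [238.46098926 280.0507311 ]]
```

View pics/w10.png

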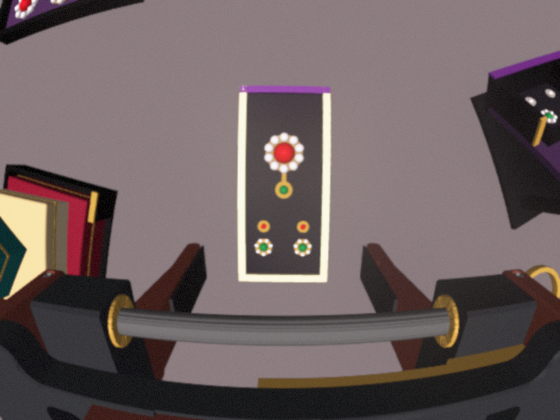

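Request:
{"op": "jog_arm", "data": {
  "targets": [
    [87,-3,0,10,0,0,0.4],
    [87,-6,0,22,0,0,0.4],
    [87,-9,0,34,0,0,0.4],
    [87,-11,0,45,0,0,0.4],
    [87,-11,0,53,0,0,0.4],
    [87,-11,0,58,0,0,0.4],
    [87,-11,0,59.5,0,0,0.4],
    [60,-11,0,59.5,0,0,0.4],
    [60,-11,0,59.5,0,0,0.4],
    [60,-11,0,59.5,0,0,0.4]
  ]
}}

```text
time_s: 18.1
ee_pos: [0.5291, 0.0964, 0.0043]
tcp_rot: [3.109, -0.244, 0.272]
wrist_force: [-0.3, 0.4, -0.2]
gripper_width: 0.0667
```

Request:
{"op": "jog_arm", "data": {
  "targets": [
    [60,0,0,0,0,0,0],
    [60,0,0,0,0,0,0],
    [60,0,0,0,0,0,0],
    [60,0,0,0,0,0,0],
    [60,0,0,-5,0,0,0],
    [60,0,0,-15,0,0,0],
    [60,0,0,-30,0,0,0],
    [60,0,0,-50,0,0,0],
    [60,0,0,-70,0,0,0],
    [60,0,0,-85,0,0,0]
  ]
}}

```text
time_s: 19.1
ee_pos: [0.5141, 0.0985, 0.0893]
tcp_rot: [3.109, -0.243, 0.272]
wrist_force: [0.2, 0.4, -0.6]
gripper_width: 0.0634
```

```bash
python3 - <<'E'
from h import *
st();save('wrist','w11.png')
E
```

```text
19.1 [0.5141 0.0985 0.0893] xaz -9.0 z [ 0.172 -0.025 -0.985] q [-0.13  0.34 -0.25  2.1   0.31  0.58 -2.33] F [ 0.2  0.4 -0.6] w 0.0634
```

View pics/w11.png

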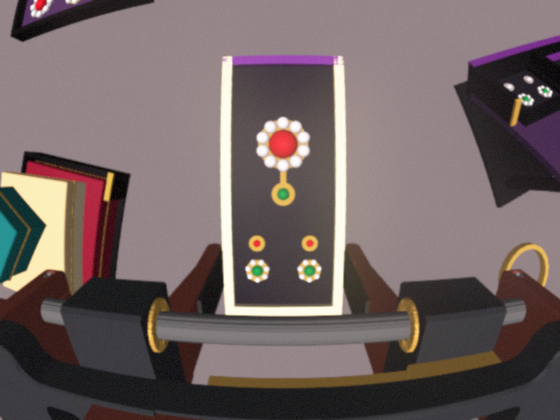

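```bash
python3 - <<'E'
from h import *
from scipy.optimize import least_squares
s=status.sense();T=np.array(cams.get_calibration('wrist')['pose'])
E=np.eye(4);E[:3,:3]=R.from_rotvec(s['tcp_rot']).as_matrix();E[:3,3]=s['ee_pos']
X=np.linalg.inv(E)@T   # cam in tool
# pad in tool frame: nominal flat grip
G=np.eye(4);G[:3,:3]=Rt(-8.8,10);G[:3,3]=[0.5291,0.0964,0.0043]
a=np.radians(171.2);Pd=np.eye(4);Pd[:3,:3]=np.c_[[np.cos(a),np.sin(a),0],[-np.sin(a),np.cos(a),0],[0,0,1]];Pd[:3,3]=[.5703,.0903,.006]
N=np.linalg.inv(G)@Pd
C=np.array([(-70,32,6),(-70,-32,6),(70,32,6),(70,-32,6)])/1000
px=np.array([(343,57),(223,57),(341.5,314),(226,313)])
pj=lambda N_:proj(X,(N_@np.c_[C,np.ones(4)].T)[:3].T)
print(np.round(pj(N),1).tolist())
def mk(v):
    D=np.eye(4);D[:3,:3]=R.from_rotvec([0,v[0],v[1]]).as_matrix();D[:3,3]=[v[2],v[3],0];return N@D
r=least_squares(lambda v:np.r_[(pj(mk(v))-px).ravel()],[0,0,0,0]);print('pitch,yaw deg',np.degrees(r.x[:2]),'dx,dy mm',r.x[2:]*1000,np.round(r.fun,1))
np.save('N.npy',mk(r.x));np.save('N0.npy',N);print(np.round(mk(r.x),4))
E
```

```text
[[342.5, 56.0], [222.2, 56.0], [340.1, 313.5], [224.6, 313.5]]
pitch,yaw deg [-0.06543251  0.10869905] dx,dy mm [0.27284345 0.55665214] [ 0.3 -0.6 -0.  -0.4 -0.1 -0.1 -0.2  1.1]
[[-9.846e-01  1.900e-03  1.748e-01  4.100e-02]
 [ 1.900e-03  1.000e+00 -0.000e+00  3.000e-04]
 [-1.748e-01  3.000e-04 -9.846e-01  5.500e-03]
 [ 0.000e+00  0.000e+00  0.000e+00  1.000e+00]]
```

```bash
cat >> h.py <<'E'
def target(L,n,up,side=0,N=None):
    "tool pose putting pad at bay offset by n (normal), up (slope), side (ledge y), m"
    N=np.load('N.npy') if N is None else N
    c=np.sqrt(.5); P=np.eye(4); P[:3,:3]=np.array([[-c,0,c],[0,-1,0],[c,0,c]])
    P[:3,3]=[0.0027,-0.08+side,0.0757]; P[:3,3]+=P[:3,:3]@[up,0,n]
    Lw=np.eye(4);Lw[:3,:3]=R.from_rotvec([0,0,L[2]]).as_matrix();Lw[:3,3]=[L[0],L[1],0]
    Tt=Lw@P@np.linalg.inv(N); return Tt[:3,3],Tt[:3,:3]
LED=[0.59384,-0.20882,0.25768]
E
python3 - <<'E'
from h import *
import ik
for n,u in ((.06,.05),(.04,.03),(.0,.0)):
    p,M=target(LED,n,u); e,q=ik.ik(p,M); print(n,u,np.round(p,4),np.round(M[:,2],3),round(e,1),np.round(q,2))
p,M=target(LED,.06,.05);st()
plan((0.56,0.02,0.24),Rt(14.8,0))
E
```

```text
0.06 0.05 [ 0.5941 -0.2911  0.1815] [-0.554 -0.146 -0.82 ] 0.0 [ 0.17  0.83  0.07  1.14  0.26  1.69 -1.12]
0.04 0.03 [ 0.5941 -0.2911  0.1532] [-0.554 -0.146 -0.82 ] 0.0 [ 0.17  0.86  0.07  1.16  0.26  1.65 -1.13]
0.0 0.0 [ 0.5873 -0.2929  0.1037] [-0.554 -0.146 -0.82 ] 0.0 [ 0.17  0.89  0.08  1.21  0.25  1.57 -1.14]
19.15 [0.5149 0.0989 0.0912] xaz -9.0 z [ 0.175 -0.024 -0.984] q [-0.13  0.34 -0.25  2.1   0.31  0.58 -2.33] F [0.2 0.9 1.4] w 0.0637
t 19.15 pos [0.5149 0.0989 0.0912] shift [  82.1   70.5 -136.7] turn [  1.93 -10.04 -23.69] grip 0.0637
```

Request:
{"op": "jog_arm", "data": {
  "targets": [
    [60,5,4,-14,0.2,-1,-2],
    [60,12,10,-30,0.4,-2,-5],
    [60,20,17,-46,0.6,-3,-7.5],
    [60,29,25,-62,0.8,-4,-10],
    [60,38,33,-78,1,-5,-12.5],
    [60,48,41,-94,1.2,-6,-15],
    [60,58,50,-108,1.4,-7,-17.5],
    [60,67,58,-120,1.6,-8,-20],
    [60,76,65,-130,1.8,-9,-22],
    [60,82,70,-137,1.9,-10,-23.7]
  ]
}}

```text
time_s: 20.15
ee_pos: [0.56, 0.0193, 0.2374]
tcp_rot: [3.114, 0.405, -0.005]
wrist_force: [1.1, -0.5, -0.8]
gripper_width: 0.0638
```

```bash
python3 - <<'E'
from h import *
st();p,M=target(LED,.065,.06);plan(p,M)
E
```

```text
20.15 [0.56   0.0193 0.2374] xaz 14.8 z [-0.003 -0.002 -1.   ] q [ 0.17  0.32 -0.37  1.72  0.12  1.13 -1.55] F [ 1.1 -0.5 -0.8] w 0.0638
t 20.15 pos [0.56   0.0193 0.2374] shift [-49.8 308.7  45.6] turn [ 1.000e-02 -3.476e+01  1.500e-01] grip 0.0638
```

Request:
{"op": "jog_arm", "data": {
  "targets": [
    [60,-3,15,0,0,-3,0],
    [60,-8,45,0,0,-6,0],
    [60,-13,80,0,0,-10,0],
    [60,-18,118,3,0,-14,0],
    [60,-24,156,6,0,-18,0],
    [60,-30,194,11,0,-22,0],
    [60,-36,232,18,0,-26,0],
    [60,-42,266,28,0,-30,0],
    [60,-47,292,38,0,-33,0],
    [60,-50,308.5,45,0,-34.8,0]
  ]
}}

```text
time_s: 21.15
ee_pos: [0.5893, -0.2931, 0.1897]
tcp_rot: [2.899, 0.374, -0.92]
wrist_force: [0.5, -0.6, -0.6]
gripper_width: 0.0635
```

```bash
python3 - <<'E'
from h import *
st();T=np.array(cams.get_calibration('wrist')['pose']);np.save('Tw12.npy',T);im=save('wrist','w12.png');save('side','s12.png');save('scene','sc12.png')
p,M=target(LED,.065,.06);plan(p,M)
P=[(-37,123,107),(-37,-123,107)]
for y in (120,40,-40,-120): P.append((48-35.4+17,y,22+35.4+17))
P+=[(66.4,-37,40.4),(66.4,-123,40.4),(66.4,123,40.4)]
uv=proj(T,W(LED,np.array(P)/1000));print(np.round(uv,1).tolist())
b=cv2.cvtColor(im,cv2.COLOR_RGB2BGR)
for u in uv: cv2.circle(b,tuple(np.int32(np.round(u))),2,(0,255,0),-1)
cv2.imwrite('pics/w12o.png',b)
E
```

```text
21.15 [ 0.5893 -0.2931  0.1897] xaz 14.7 z [-0.558 -0.146 -0.817] q [ 0.3   0.85 -0.14  1.07  0.36  1.79 -1.16] F [ 0.5 -0.6 -0.6] w 0.0635
t 21.3 pos [ 0.5894 -0.2913  0.19  ] shift [-0.3  1.  -2.3] turn [-0.08  0.15  0.09] grip 0.0636
[[53.4, 177.6], [340.8, 170.7], [41.6, 94.5], [119.9, 79.7], [224.1, 69.3], [341.1, 69.1], [222.4, 6.3], [342.7, 6.2], [45.1, 39.9]]
```

View pics/w12o.png

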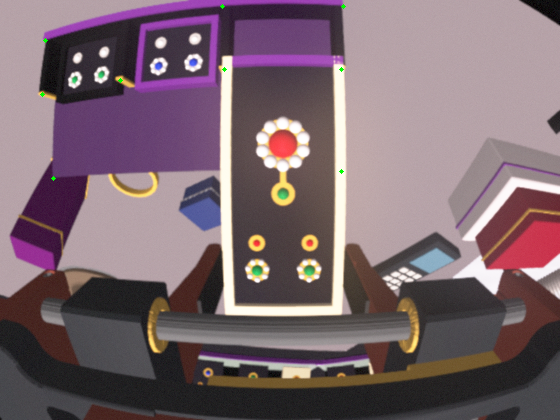

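View pics/sc12.png

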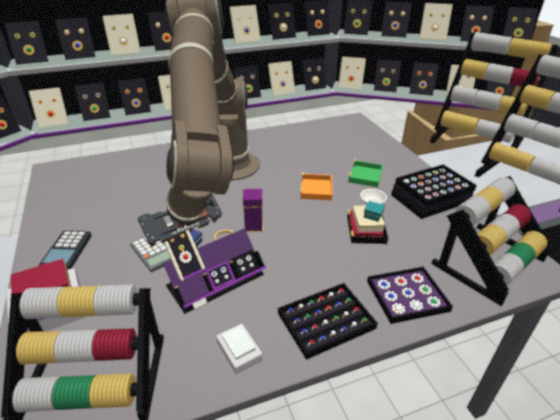

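View pics/s12.png

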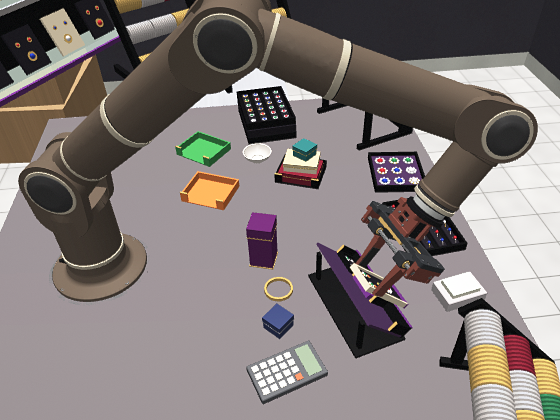

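```bash
python3 - <<'E'
import cv2
b=cv2.imread('pics/w12.png');cv2.imwrite('pics/w12c.png',cv2.resize(b[0:120,190:360],None,fx=4.5,fy=4.5,interpolation=cv2.INTER_CUBIC))
b=cv2.imread('pics/w12.png');cv2.imwrite('pics/w12d.png',cv2.resize(b[20:190,30:160],None,fx=3.5,fy=3.5,interpolation=cv2.INTER_CUBIC))
E
```

```text
(no output)
```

View pics/w12c.png

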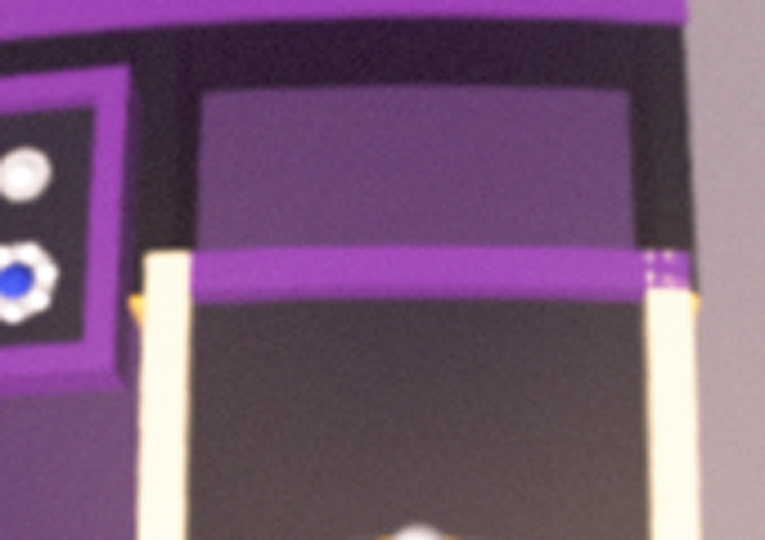

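View pics/w12d.png

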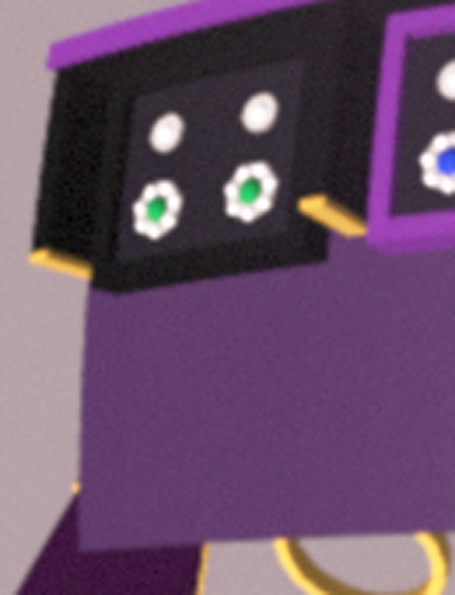

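```bash
python3 - <<'E'
from h import *
from scipy.optimize import least_squares
T=np.load('Tw12.npy')
P=np.array([(48,-43,22),(48,-117,22),(-37,123,107),(29.6,123,74.4),(66.4,-123,40.4)])/1000
px=np.array([(235.1,20.4),(330,20.4),(52.3,177.1),(38.6,92.9),(342.4,4.9)])
r=least_squares(lambda v:(proj(T,W(v,P))-px).ravel(),LED);print(r.x,np.round(r.fun.reshape(-1,2),1).tolist())
print('at LED',np.round((proj(T,W(LED,P))-px),1).tolist())
for L in (LED,r.x): print(W(L,[[.0027,-.08,.0757]]))
L2=(np.array(LED)+r.x)/2
st()
p,M=target(r.x,.030,.012);plan(p,M);p,M=target(LED,.030,.012);plan(p,M)
E
```

```text
[ 0.59485559 -0.20831165  0.2547225 ] [[0.2, -0.3], [-0.4, -0.2], [0.1, -0.6], [-0.2, 0.7], [0.3, 0.3]]
at LED [[0.4, 0.8], [-0.3, 0.7], [1.1, 0.5], [0.5, 2.1], [0.3, 1.3]]
[[ 0.61683788 -0.28549064  0.0757    ]]
[[ 0.61762662 -0.28504997  0.0757    ]]
21.3 [ 0.5894 -0.2913  0.19  ] xaz 14.7 z [-0.556 -0.145 -0.818] q [ 0.3   0.85 -0.14  1.07  0.36  1.79 -1.16] F [-0.3  0.5  0.1] w 0.0636
t 21.3 pos [ 0.5894 -0.2913  0.19  ] shift [41.6  0.7 39.9] turn [0.02 0.15 0.23] grip 0.0636
t 21.3 pos [ 0.5894 -0.2913  0.19  ] shift [40.9  1.  40.4] turn [-0.08  0.15  0.09] grip 0.0636
```

Request:
{"op": "jog_arm", "data": {
  "targets": [
    [60,3,0,3,0,0,0.1],
    [60,8,0,8,0,0,0.2],
    [60,14,0.2,13,0,0,0.2],
    [60,20,0.3,19,0,0,0.2],
    [60,26,0.5,25,0,0,0.2],
    [60,32,0.5,31,0,0,0.2],
    [60,37,0.5,36,0,0,0.2],
    [60,40,0.5,39,0,0,0.2],
    [60,41.5,0.5,40,0,0,0.2],
    [60,41.5,0.5,40,0,0,0.2]
  ]
}}

```text
time_s: 22.3
ee_pos: [0.6009, -0.2886, 0.1352]
tcp_rot: [2.9, 0.371, -0.913]
wrist_force: [0.0, 0.2, -0.7]
gripper_width: 0.0637
```

```bash
python3 - <<'E'
from h import *
st();T=np.array(cams.get_calibration('wrist')['pose']);im=save('wrist','w13.png');save('scene','sc13.png')
L=[0.59486,-0.20831,0.25472]
for n,u in ((.002,.012),(0.001,0)): p,M=target(L,n,u);plan(p,M)
b=cv2.imread('pics/w13.png');a=cv2.imread('pics/sc13.png')
cv2.imwrite('pics/c13.png',np.hstack([cv2.resize(b[0:150,180:360],(540,450)),cv2.resize(a[220:320,150:230],(360,450))[:, :250]]))
E
```

```text
22.3 [ 0.6009 -0.2886  0.1352] xaz 14.5 z [-0.554 -0.147 -0.819] q [ 0.3   0.91 -0.14  1.08  0.36  1.72 -1.19] F [ 0.   0.2 -0.7] w 0.0637
t 22.4 pos [ 0.601  -0.2887  0.1357] shift [-4.2  0.2 29.9] turn [0.14 0.01 0.03] grip 0.0634
t 22.4 pos [ 0.601  -0.2887  0.1357] shift [ 7.4  0.1 32.9] turn [0.14 0.01 0.03] grip 0.0634
```

View pics/c13.png

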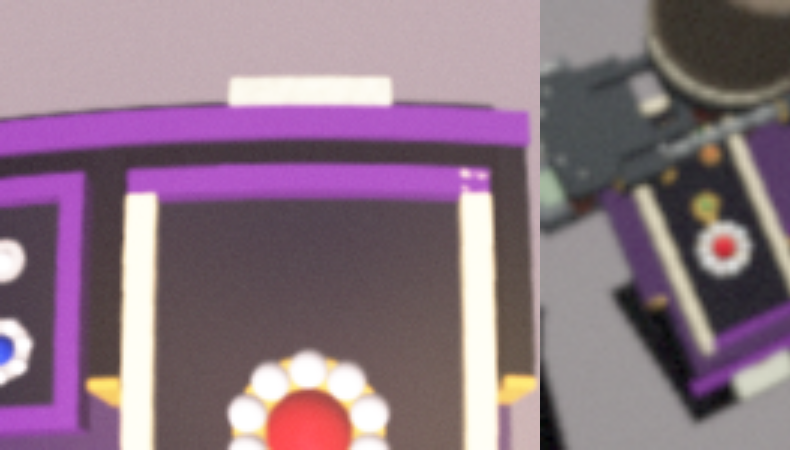

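Request:
{"op": "jog_arm", "data": {
  "targets": [
    [60,-1,0.2,4,0,0,0],
    [60,-1.5,0.3,9,0,0,0],
    [60,-2,0.3,14,0,0,0],
    [60,-3,0.3,19,0,0,0],
    [60,-3.5,0.3,23,0,0,0],
    [60,-4,0.3,26.5,0,0,0],
    [60,-4.2,0.3,29,0,0,0],
    [60,-4.2,0.3,29.5,0,0,0],
    [60,-1,0.3,30.5,0,0,0],
    [60,1,0.3,31,0,0,0]
  ]
}}

```text
time_s: 23.4
ee_pos: [0.5849, -0.2931, 0.1092]
tcp_rot: [2.9, 0.371, -0.912]
wrist_force: [-0.4, 0.0, -0.7]
gripper_width: 0.0638
```

```bash
python3 - <<'E'
from h import *
st();save('wrist','w14.png')
L=[0.59486,-0.20831,0.25472]
for n,u in ((.001,0),(0.000,0)): p,M=target(L,n,u);plan(p,M)
b=cv2.imread('pics/w14.png')
cv2.imwrite('pics/c14.png',cv2.resize(b[0:150,180:360],(720,600)))
E
```

```text
23.4 [ 0.5849 -0.2931  0.1092] xaz 14.5 z [-0.554 -0.147 -0.82 ] q [ 0.31  0.91 -0.14  1.15  0.37  1.66 -1.2 ] F [-0.4  0.  -0.7] w 0.0638
t 23.45 pos [ 0.585  -0.2929  0.1089] shift [5.7 0.3 1.5] turn [0.12 0.02 0.08] grip 0.0637
t 23.45 pos [ 0.585  -0.2929  0.1089] shift [5.5 0.3 2.5] turn [0.12 0.02 0.08] grip 0.0637
```

View pics/c14.png

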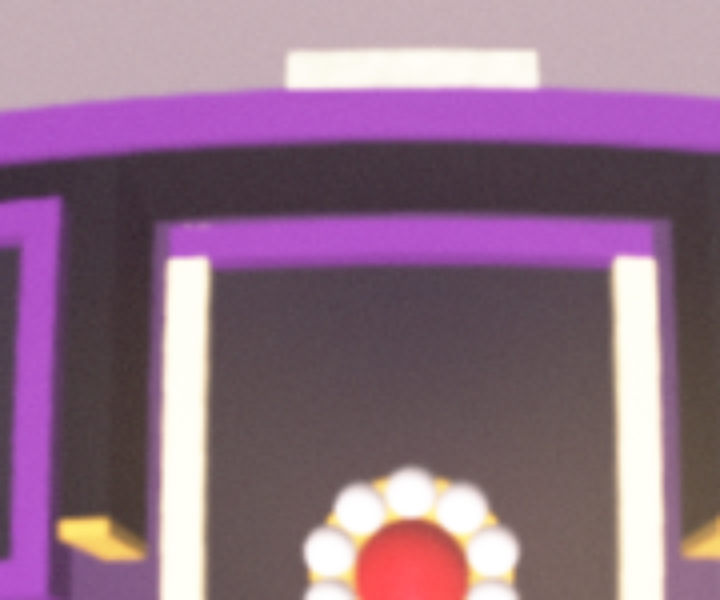

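Request:
{"op": "jog_arm", "data": {
  "targets": [
    [60,1,0,0.4,0,0,0],
    [60,2,0,0.7,0,0,0],
    [60,3,0,1,0,0,0],
    [60,4,0,1.2,0,0,0],
    [60,4.8,0,1.5,0,0,0],
    [60,5.5,0,1.7,0,0,0],
    [60,6,0,1.8,0,0,0],
    [60,6.3,0,1.9,0,0,0],
    [60,6.3,0,1.9,0,0,0],
    [60,6.3,0,1.9,0,0,0]
  ]
}}

```text
time_s: 24.45
ee_pos: [0.5885, -0.2923, 0.1044]
tcp_rot: [2.9, 0.371, -0.913]
wrist_force: [-0.4, 0.1, 1.1]
gripper_width: 0.0638
```

```bash
python3 - <<'E'
from h import *
st();save('wrist','w15.png');save('side','s15.png')
L=[0.59486,-0.20831,0.25472]
p,M=target(L,0,0);plan(p,M)
b=cv2.imread('pics/w15.png');a=cv2.imread('pics/s15.png')
cv2.imwrite('pics/c15.png',np.hstack([cv2.resize(b[0:150,180:360],(480,400)),cv2.resize(a[230:350,310:420],(366,400))[:,:320]]))
E
```

```text
24.45 [ 0.5885 -0.2923  0.1044] xaz 14.5 z [-0.554 -0.147 -0.82 ] q [ 0.31  0.92 -0.14  1.14  0.36  1.66 -1.2 ] F [-0.4  0.1  1.1] w 0.0638
t 24.55 pos [ 0.5885 -0.2923  0.1044] shift [-0.  -0.   0.9] turn [0.13 0.02 0.04] grip 0.0634
```

View pics/c15.png

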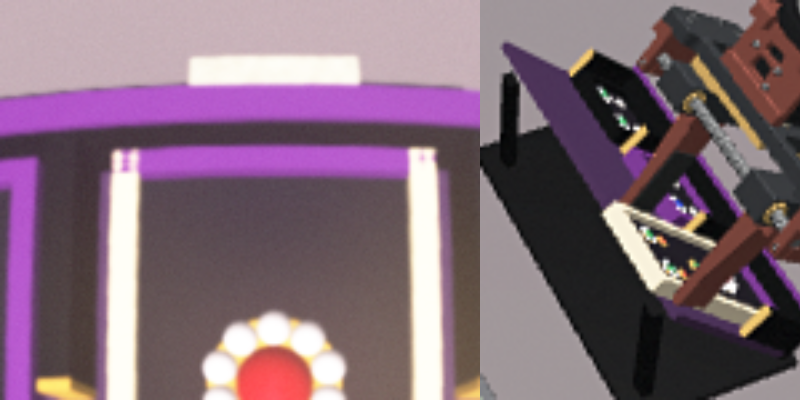

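Request:
{"op": "jog_arm", "data": {
  "targets": [
    [60,0.5,0,0.3,0,0,0],
    [60,1,0,0.6,0,0,0],
    [60,1.5,0,0.9,0,0,0],
    [60,2,0,1.2,0,0,0],
    [60,2,0,1.4,0,0,0],
    [60,2,0,1.4,0,0,0],
    [60,2,0,1.4,0,0,0],
    [60,2,0,1.4,0,0,0],
    [60,2,0,1.4,0,0,0],
    [60,2,0,1.4,0,0,0]
  ]
}}

```text
time_s: 25.55
ee_pos: [0.5886, -0.2923, 0.1043]
tcp_rot: [2.899, 0.369, -0.915]
wrist_force: [-2.7, 1.0, 13.6]
gripper_width: 0.0635
```

```bash
python3 - <<'E'
from h import *
st()
L=[0.59486,-0.20831,0.25472]
p,M=target(L,0,0);plan(p,M)
E
```

```text
25.55 [ 0.5886 -0.2923  0.1043] xaz 14.5 z [-0.556 -0.147 -0.818] q [ 0.31  0.92 -0.14  1.14  0.37  1.66 -1.2 ] F [-2.7  1.  13.6] w 0.0635
t 25.55 pos [ 0.5886 -0.2923  0.1043] shift [-0.1 -0.1  0.8] turn [ 0.12  0.14 -0.01] grip 0.0635
```

Request:
{"op": "jog_arm", "data": {
  "targets": [
    [60,-1.5,0,-1,0,0,0],
    [68,-1.5,0,-1,0,0,0],
    [76,-1.5,0,-1,0,0,0],
    [84,-1.5,0,-1,0,0,0],
    [84,-1.5,0,-1,0,0,0],
    [84,-1.5,0,-1,0,0,0],
    [84,-1.5,0,-1,0,0,0],
    [84,-1.5,0,-1,0,0,0],
    [84,-1.5,0,-1,0,0,0],
    [84,-1.5,0,-1,0,0,0]
  ]
}}

```text
time_s: 26.55
ee_pos: [0.5887, -0.2922, 0.1036]
tcp_rot: [2.9, 0.371, -0.913]
wrist_force: [-0.0, 0.5, -0.1]
gripper_width: 0.084
```

```bash
python3 - <<'E'
from h import *
st();save('wrist','w16.png')
E
```

```text
26.55 [ 0.5887 -0.2922  0.1036] xaz 14.5 z [-0.554 -0.147 -0.82 ] q [ 0.31  0.92 -0.14  1.14  0.36  1.66 -1.2 ] F [-0.   0.5 -0.1] w 0.084
```

View pics/w16.png

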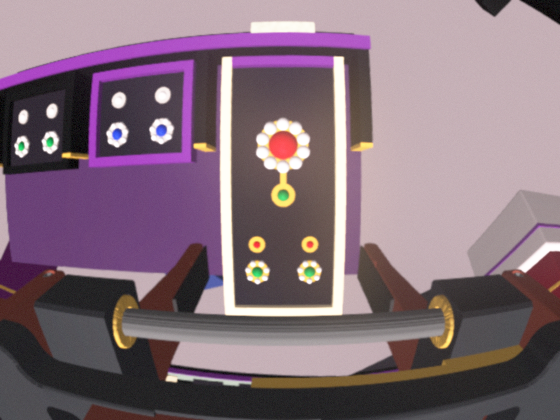

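Released and standing in the bay. I'll retract along the tool axis.

Request:
{"op": "jog_arm", "data": {
  "targets": [
    [84,0,0,-4,0,0,0],
    [84,0,0,-10,0,0,0],
    [84,0,0,-18,0,0,0],
    [84,0,0,-28,0,0,0],
    [84,0,0,-40,0,0,0],
    [84,0,0,-55,0,0,0],
    [84,0,0,-70,0,0,0],
    [84,0,0,-85,0,0,0],
    [84,0,0,-95,0,0,0],
    [84,0,0,-100,0,0,0]
  ]
}}

```text
time_s: 27.6
ee_pos: [0.6455, -0.2768, 0.1872]
tcp_rot: [2.901, 0.373, -0.909]
wrist_force: [-0.6, 0.1, -0.9]
gripper_width: 0.0837
```

```bash
python3 - <<'E'
from h import *
st();T=np.array(cams.get_calibration('wrist')['pose']);im=save('wrist','w17.png');save('side','s17.png');save('scene','sc17.png')
for c in ('wrist','side','scene'):
  for q in ('pad_mid','card_a_mid','card_b_mid')+(() if c=='wrist' else ('box_low_mid','box_mid_mid','box_top_mid','tall_box_mid','ring_box_mid','bangle','calculator','dish')): print(c,q,pin(c,q)[:2])
L=[0.59486,-0.20831,0.25472];print('bay',W(L,[[.0027,-.08,.0757]]))
c=.7071;Pw=[]
for X,Y in ((-70,32),(-70,-32),(70,-32),(70,32)):
    q=np.array([2.7,-80,75.7])/1000+np.array([[-c,0,c],[0,-1,0],[c,0,c]])@(np.array([X,Y,6])/1000); Pw.append(q)
uv=proj(T,W(L,np.array(Pw)));b=cv2.cvtColor(im,cv2.COLOR_RGB2BGR)
for u in uv: cv2.circle(b,tuple(np.int32(np.round(u))),2,(0,255,0),-1)
cv2.imwrite('pics/w17o.png',b)
a=cv2.imread('pics/s17.png');e=cv2.imread('pics/sc17.png')
cv2.imwrite('pics/c17.png',np.hstack([cv2.resize(a[120:370,230:430],(400,500)),cv2.resize(e[170:320,150:280],(400,500))]))
E
```

```text
27.6 [ 0.6455 -0.2768  0.1872] xaz 14.6 z [-0.552 -0.147 -0.821] q [ 0.17  0.95  0.09  0.88  0.21  1.85 -1.07] F [-0.6  0.1 -0.9] w 0.0837
wrist pad_mid [(0.56, array([ 0.6169, -0.2826,  0.072 ])), (0.53, array([ 0.6059, -0.1229,  0.0428]))]
wrist card_a_mid [(0.75, array([ 0.6246, -0.2001,  0.05  ]))]
wrist card_b_mid [(0.66, array([ 0.6042, -0.1243,  0.0406]))]
side pad_mid [(0.64, array([ 0.6246, -0.2851,  0.0783]))]
side card_a_mid [(0.58, array([ 0.6243, -0.195 ,  0.0486]))]
side card_b_mid [(0.78, array([ 0.6076, -0.1205,  0.0526])), (0.55, array([ 0.6234, -0.286 ,  0.0794]))]
side box_low_mid [(0.8, array([0.5449, 0.2955, 0.0216]))]
side box_mid_mid [(0.83, array([0.5491, 0.2982, 0.0563])), (0.41, array([ 0.6225, -0.2843,  0.0802]))]
side box_top_mid [(0.97, array([0.5631, 0.3056, 0.0816]))]
side tall_box_mid [(0.76, array([ 0.4033, -0.0341,  0.0639]))]
side ring_box_mid [(0.75, array([ 0.4192, -0.2396,  0.019 ]))]
side bangle [(0.51, array([ 4.339e-01, -1.351e-01, -1.000e-04]))]
side calculator [(0.94, array([ 0.4267, -0.3559,  0.0037])), (0.59, array([0.5609, 0.309 , 0.0827]
[... 237 characters left out ...]
.5947, -0.2066,  0.0018]))]
scene card_b_mid [(0.87, array([ 0.6064, -0.1216,  0.0458]))]
scene box_low_mid [(0.71, array([0.5404, 0.2908, 0.0204]))]
scene box_mid_mid [(0.96, array([0.551 , 0.2997, 0.0516]))]
scene box_top_mid [(0.7, array([0.5584, 0.3058, 0.0851])), (0.36, array([ 0.6061, -0.1201,  0.0479]))]
scene tall_box_mid [(0.9, array([ 0.4028, -0.0346,  0.0668])), (0.21, array([ 0.6264, -0.2036,  0.045 ]))]
scene ring_box_mid [(0.62, array([ 0.4172, -0.2382,  0.019 ]))]
scene bangle [(0.29, array([0.5592, 0.304 , 0.0854]))]
scene calculator [(0.59, array([ 0.4186, -0.3534, -0.0006]))]
scene dish [(0.68, array([ 0.4213,  0.395 , -0.0038]))]
bay [[ 0.61763084 -0.28504838  0.0757    ]]
```

View pics/w17o.png

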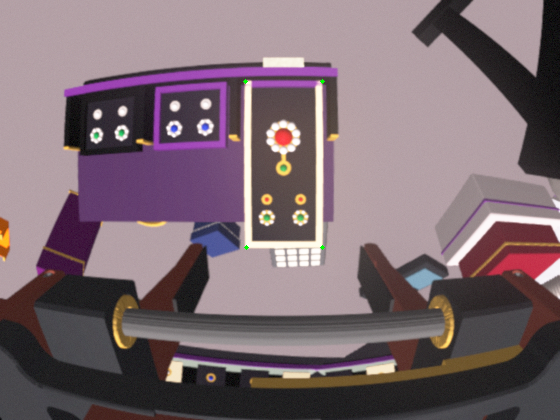

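View pics/c17.png

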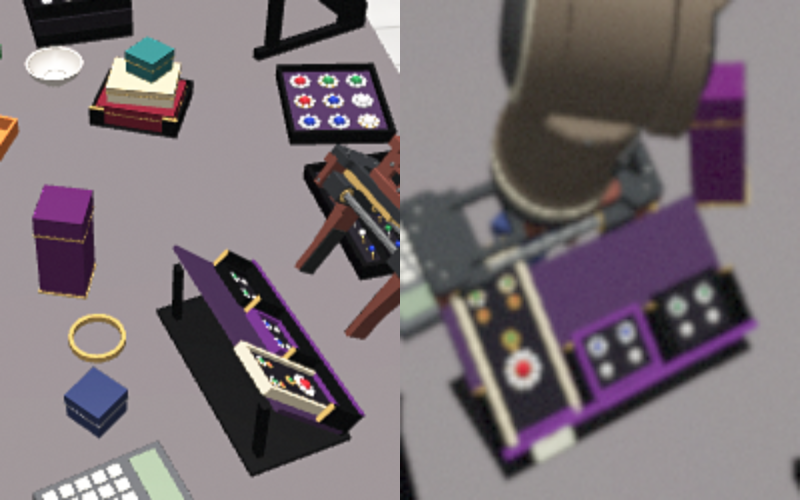

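View pics/sc17.png

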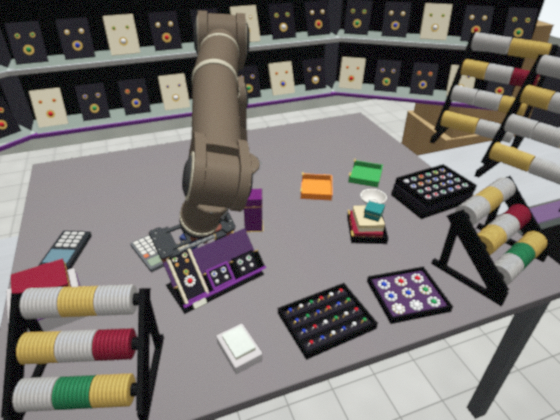

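Request:
{"op": "jog_arm", "data": {
  "targets": [
    [84,0,0,0,0,2,0],
    [84,0,0,0,0,4,0],
    [84,0,0,0,0,6,0],
    [84,0,0,0,0,9,0],
    [84,0,0,0,0,12,0],
    [84,0,0,0,0,15,0],
    [84,0,0,0,0,15,0],
    [84,0,0,0,0,15,0],
    [84,0,0,0,0,15,0],
    [84,0,0,0,0,15,0]
  ]
}}

```text
time_s: 30.0
ee_pos: [0.6443, -0.2769, 0.1848]
tcp_rot: [3.024, 0.389, -0.534]
wrist_force: [-0.1, -0.8, 0.8]
gripper_width: 0.0839
```

```bash
python3 - <<'E'
from h import *
st(); print(order.hand_in())
E
```

```text
30.0 [ 0.6443 -0.2769  0.1848] xaz 14.6 z [-0.331 -0.089 -0.939] q [ 0.23  0.77  0.04  1.13  0.15  1.55 -1.08] F [-0.1 -0.8  0.8] w 0.0839
the job is handed in; nothing more can be done
None
```

The pad is in the ticketed bay and released, and the job was handed in at 30.0 s. The hand-in gave no verdict.

**What I did:** I gripped the overhanging purple end and pulled the pad straight out through the notch. I set it down on clear counter and took it again near the cream end. Then I lowered it into the bay until it pressed on the shelf and board (about 14 N), let go and backed away.

**Last checks, before hand-in:**
- **Pad:** its four corners in the wrist picture lie within about 1 pixel of where they should be in the bay. Jewels face out and the purple end is down. The networks put its centre 3 to 8 mm from the bay point. The worst of these is the side camera, and the limit is 11 mm.
- **Gift boxes:** upright in the tray, with the lowest sunk to the floor. The middle box is about 5 to 14 mm off the lowest, and the top box about 9 to 16 mm off the middle; the limits are 30 and 35 mm.
- **Other things:** the two cards, ring box, calculator, dish and tall box are within about 6 mm of their start positions. For the bangle, only the side camera had a good view, and it agrees. The scene camera's bangle report was a false hit on the top box.

**One risk:** after I backed away, joint 6 read 1.85 rad, which is its range limit. I turned the tool to bring it back to 1.55 before handing in.

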